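Seat a control card with its ejector levers

ROBOT

A 6-joint arm with a two-finger parallel gripper is mounted at the origin on a cart in front of the work surface, level with it; the furniture and walls round the work are solid. World frame = base frame: x ahead of the robot, y to its left, z up, the work surface at z = 0. Lengths are in m, angles in degrees, forces in N, time in s.
With the tool pointing down it reaches from about 0.375 to 0.9 m from the base axis. Payload 3.1 kg.
Tool frame: the origin (TCP) lies on the centre line of the jaws, within the pads' length; the fingertips stand 17 mm ahead of it and the grasp point (between the pads) lies 2 mm behind it; z points along the fingers, y is the line along which they close (so a half turn about z gives the same grasp; the last joint's range is limited). The gripper opens to 87 mm and grips with 3 to 60 N. Pads are 19 mm wide; open, the fingers measure 117 mm over their backs; the gripper's body (75 mm by 190 mm) begins 51 mm behind the grasp point.
Start: joints at [63.913, 30.224, 82.088, -0, 67.689, -10.227], TCP at [0.171, 0.601, 0.24] pointing down, gripper open.
Joint ranges: [-176.69, 176.69], [-43.24, 126.21], [12.49, 139.97], [-82, 262], [0, 151.66], [-163.58, 163.58]. Speed limits (degrees/s): [159.86, 159.86, 180, 180, 180, 180].

INTERFACE

Orientations are given as a 3x3 rotation matrix whose columns are the frame's x, y, z axes.
In Python, from rig import bot, imaging, finder gives the robot as it stands. The module is installed in compiled form; this text tells all that it offers.
- The arm moves only by the tool play_rows, never from a script. Its argument "motion" is a list that holds one entry, the list of rows, each a list of 6 numbers: the shift along the tool's x, y, z in m, then the turn, a rotation vector about the tool's x, y, z in degrees. In form: [[[dx, dy, dz, wx, wy, wz], ...]]. A call has 1 to 8 rows; each row is the pose to reach, as a shift and turn from the pose commanded when the call began, along the tool's axes at that moment; what a row does not reach only later rows make up. A row lasts 1/12 s, in which the tool goes at most 41.7 mm and 7.16 degrees, less where a joint would pass 70% of its speed; a pose out of reach is approached as far as the arm can. A call with a gripper value outside its range is refused whole. "fingers" is the finger opening in m, from 0 to 0.087, set as the call begins (left out, the last holds). The fingers move at their own pace and stop on an object; the grip force is fixed at half the most. Time passes only in rows, so rows that repeat a pose let the fingers close. It gives the time, the measured TCP pose, the force, the opening and the grip force at its end, in the units of the state.
- bot.read_state(): the state, without advancing time (a new reading comes with each control period).
- imaging.capture(name): name is "side" or "top"; returns a dict with "frame" (400x640x3 uint8, red, green, blue), "camera_matrix" (3x3 intrinsics, pixels), "R" (3x3) and "t" (3): a world point X has camera coordinates R X + t. Camera axes: x right, y down, z forward; pixel columns grow to the right and rows downward; lengths in m; the calibration is good to about 2 mm. A picture is of the moment at which its call begins. There is no depth.
- bot.hand_in(): hands the job in; it is judged then, once.
Trained networks look in the newest picture that a camera, given by its name, has taken for a name from the list of things; names that differ only in an ending like _2 or _b are one class to them, and where a whole thing is asked for, a point or a joint stands for the part that bears it (a point fixed in the world has none). Each returns a list of dicts, best first, with "confidence" (0 to 1); they miss things now and then, are a little off and sometimes report something else, mostly with a low value. They report only what shows in the picture. A call takes as long as a camera call. They do not tell look-alikes from the thing itself.
- finder.recognise(camera, name): "at" ([x, y, z] in m, in world coordinates, good to about 4 mm: the middle of the surface that is visible of it).
- finder.outline_of(camera, name): "pixels" (400x640 bool, what is visible of it).
The state is a dict: "time_s": time; "joint_positions": joint angles; "qvel": joint speeds; "tau": joint torques, N m; "position": TCP position; "tcp_rot": TCP orientation; "force": force on the tool from outside, world axes, zero at the start; "moment": the same for the moment, N m; "opening": opening from 0.0 (shut) to 1.0 (fully open); "grasp_force": force on a finger pad.
Only numpy, scipy, OpenCV 4.12 (cv2) and the standard library are available. Lean on these libraries where they do the work, as an engineer would, in place of code of your own. Each camera call takes 0.05 s, during which the arm holds its last target. There are 200 camera calls.

TASK

Lift the green control card out of the wooden stand, lower it into the guides of the card frame between the two open orange levers, and let go of it there. Then swing both levers inward to drive the card fully home on both of its sprung contacts, using the levers alone and never pressing the card itself. Stop as soon as a lever goes solid, with no more than 15 N on any part of the frame, and leave the levers closed and the other things where they are.

Things in the scene. Friction and masses are not known exactly. Their poses are not given: they have to be found in the camera images.
- rack: Card frame fixed to the table: aluminium base 90 x 200 x 8 mm; origin at the centre of its underside, on the table; y runs along the card slot (left = +y), x across it, z up. The card goes in from above, upright, its long side along y, either face forward. An orange lever is hinged at each end at y = +-84, z = 40 mm, with its hinge axis along x.
- rack_slot (a point): Centre of the mouth of the black connector well, z = 34 mm; axes as the frame. The well's slot is 8 mm wide (x), 104 mm long (y). Above it stand four white guide posts at x = +-7, y = +-46 mm: 8 mm gap across x between them, rising to z = 72 mm, with flared tops to z = 83 mm that widen the gap to about 18 mm.
- card: Loose upright green control card, 0.4 kg, 6 mm thick (x), 100 mm tall (z), same both ways round. Origin at the centre of its lower edge; y along its length. Tongue 100 mm long, z = 0 to 22 mm, rounded corners; board above it 116 mm long; at z = 22 to 30 mm a lug at each end reaches y = +-75 mm: the levers press on these. At rest in the frame with open levers its origin is at z = 21 to 32 mm.
- card_grip (a point): Middle of the card's black grip rail, 91 mm above the card's lower edge; axes as the card. The rail is 14 mm thick (x), 70 mm long (y) and 18 mm high (z)
- card_stand: Wooden stand fixed to the table, 70 x 150 x 26 mm, with a slot 8 x 104 mm, 20 mm deep, in which the card stands at the start, its lower edge 6 mm above the table; origin at the centre of its underside
- lever_left (a joint): Angle (rad) of the lever at the frame's +y end, growing as its handle swings outward, away from the card; 0 = handle upright. Starts wide open at 0.9 to 1.02, where the card can be lowered in. It meets the card's lug at about 0.4 to 0.6, then presses it down. Home, where it goes solid, lies between about +0.15 and -0.3, different at every start. Stiff pivot: it stays where it is left.
- lever_right (a joint): The same for the lever at the frame's -y end, also growing as its handle swings outward. The card rocks: if one lever is driven home while the other is still wide open, the far end stands high and its lug may catch, so bring one lever to about 0.3 first, then close the other, then finish the first
- lever_left_pad (a point): Axis of the thumb roll atop the left lever: 12 mm diameter, 24 mm long (along the frame's x), 70 mm from the lever's hinge. Pushed here toward the card the lever takes 2 to 5 N while free and 3 to 7 N against the contacts (up to 10 N for a moment, at 0.2 to 0.5 rad, where it climbs onto the lug); once home the force climbs by 1 to 2 N per mm
- lever_right_pad (a point): the same for the right lever
- contact_left (a joint): travel (m) of the sprung contact under the tongue at y = +44 mm in the well: 0 = free, 0.006 = pressed fully down (the card is home at that end); about 3 N when just touched, 9 N when fully down
- contact_right (a joint): the same for the contact at y = -44 mm
- screw_box: loose small brown cardboard box, 45 x 70 x 41 mm, on the table between the robot and the frame; origin under its middle
- tape_black: loose roll of black tape, 62 x 60 x 19 mm, lying flat behind the frame; origin under its middle
- marker: loose marker pen with a white barrel and red cap, 17 x 135 x 16 mm, lying to the left; origin under its middle
Mind the look-alikes: they are no part of the job. Of the things that look like the card, the larger one is meant.

How it is judged (in metres and radians):
On the way, in this order (a step that is already met when the one before it is completed fails the run):
1. the card stands upright in the guides, let go, with both levers still open (x of card in the frame of rack between -0.003 and 0.003 m and y of card in the frame of rack between -0.004 and 0.004 m and angle between card's own z axis and vertical below 0.09 rad and z of card in the frame of rack below 0.034 m and value of joint each of lever_left, lever_right above 0.6 rad and contact force between the fingers and card below 0.1 N), for 0.2 s.
2. both levers are swung in and the card is home on both contacts (value of joint each of contact_left, contact_right above 0.0055 m and value of joint each of lever_left, lever_right below 0.35 rad), for 0.2 s.
At the end, for the whole second after the job is handed in: The card stands upright in the frame (within 0.09 rad, within 3 mm across and 4 mm along the slot), at rest; both contacts are pressed down by more than 5.5 of their 6 mm; both levers are swung in (below 0.35 rad) (all of step 2 and x of card in the frame of rack between -0.003 and 0.003 m and y of card in the frame of rack between -0.004 and 0.004 m and angle between card's own z axis and vertical below 0.09 rad and linear speed of card below 0.01 m/s); the robot touches nothing.
It fails at once if the robot pushes on the frame or a lever with more than 15 N (contact force between any of the arm, the fingers and rack above 15 N).
It fails at once if the robot grips or presses the card while a contact is pressed down by more than 2.5 mm (contact force between any of the fingers, the arm and card above 1 N and value of joint any of contact_left, contact_right above 0.0025 m).
It fails at once if the box, tape or marker is moved by more than 30 mm (distance of any of screw_box, tape_black, marker from where it was at the start of the episode above 0.03 m).
It also fails if it takes over 72 s, if anything falls off the work surface, if the arm or the gripper's body presses on something with over 40 N, if the wrist force passes 120 N, or if a joint passes its speed limit or range.

## Working session

There is one attempt and no reset: what is moved stays moved. The work goes in short steps, Python scripts to look and compute and a tool call to move; the robot and the scene stay as the last step left them, time stands still between calls to the robot, and variables do not carry over. Pictures are saved under pics/ and viewed, at most 10 in all, crops included, and the job is handed in when it is done.

Besides the shell and the picture viewer there is one more tool, called after "Request:" as a command line: name --argument value ..., lists and objects as JSON in quotes. play_rows: Moves the arm, as the interface text tells. Its arguments: {"type":"object","properties":{"motion":{"type":"array"},"fingers":{"type":"number"}},"required":["motion"]}

```bash
mkdir -p pics; cat > h.py <<'E'
import numpy as np, cv2
from rig import bot, imaging, finder
def cap(n):
    c=imaging.capture(n); c['P']=c['camera_matrix']@np.c_[c['R'],c['t']]; return c
def proj(c,X):
    X=np.atleast_2d(X); p=(c['P']@np.c_[X,np.ones(len(X))].T).T; return p[:,:2]/p[:,2:]
def onz(c,uv,z):
    d=c['R'].T@np.linalg.inv(c['camera_matrix'])@np.array([uv[0],uv[1],1]); o=-c['R'].T@c['t']
    return o+d*(z-o[2])/d[2]
def tri(c1,p1,c2,p2):
    x=cv2.triangulatePoints(c1['P'],c2['P'],np.float64(p1).reshape(2,1),np.float64(p2).reshape(2,1)).ravel(); return x[:3]/x[3]
def save(c,f): cv2.imwrite('pics/'+f,c['frame'][:,:,::-1])
E
python3 - <<'E'
from h import *
np.set_printoptions(precision=4,suppress=True)
for n in('side','top'):
    c=cap(n); save(c,n+'0.png'); print(n,'cam at',-c['R'].T@c['t'])
    for k in('rack','rack_slot','card','card_grip','card_stand','lever_left_pad','lever_right_pad','lever_left','lever_right','screw_box','tape_black','marker'):
        print(k,[(np.round(d['at'],4).tolist(),round(d['confidence'],2)) for d in finder.recognise(n,k)[:4]])
s=bot.read_state();print(s['time_s'],s['tcp_rot'],s['force'])
E
```

```text
side cam at [ 0.4024 -0.9919  0.4673]
rack [([0.5407, -0.001, 0.0074], 0.86)]
rack_slot [([0.5383, 0.0028, 0.01], 0.62), ([0.3914, 0.01, 0.0367], 0.16)]
card [([0.4004, -0.1336, 0.0349], 0.8), ([0.4934, -0.3211, 0.0856], 0.72)]
card_grip [([0.3952, -0.1337, 0.0369], 0.87), ([0.4919, -0.3163, 0.0801], 0.54)]
card_stand [([0.4909, -0.3188, 0.0232], 0.84)]
lever_left_pad [([0.5551, 0.1524, 0.0701], 0.44)]
lever_right_pad [([0.5369, -0.1007, 0.0765], 0.6)]
lever_left [([0.5505, 0.1567, 0.0673], 0.64)]
lever_right [([0.5376, -0.1028, 0.0783], 0.59)]
screw_box [([0.389, 0.0077, 0.0361], 0.64), ([0.4918, -0.3177, 0.0826], 0.46)]
tape_black [([0.7623, 0.0169, 0.0141], 0.81)]
marker [([0.4281, 0.1964, 0.0108], 0.64)]
top cam at [ 0.4196 -0.05    1.0065]
rack [([0.5442, 0.0391, 0.0124], 0.76), ([0.5022, -0.2757, 0.0925], 0.26)]
rack_slot [([0.5438, 0.0399, 0.003], 0.66)]
card [([0.403, -0.1315, 0.0713], 0.81)]
card_grip [([0.5042, -0.2792, 0.0948], 0.71), ([0.404, -0.1307, 0.073], 0.68)]
card_stand [([0.4911, -0.28, 0.0275], 0.81)]
lever_left_pad [([0.5494, 0.1497, 0.0681], 0.76)]
lever_right_pad [([0.5383, -0.0707, 0.0656], 0.6), ([0.3953, 0.0454, 0.0401], 0.17)]
lever_left [([0.5538, 0.1501, 0.0626], 0.61)]
lever_right [([0.5347, -0.0684, 0.0653], 0.68)]
screw_box [([0.3937, 0.043, 0.0413], 0.93)]
tape_black [([0.7681, 0.0223, 0.017], 0.6)]
marker [([0.5409, 0.0406, 0.0049], 0.72), ([0.5366, -0.0713, 0.0666], 0.42)]
1.3 [[-0.9619  0.2733  0.    ]
 [ 0.2733  0.9619  0.    ]
 [-0.      0.     -1.    ]] [-0.1317 -0.5151 -0.2541]
```

View pics/top0.png

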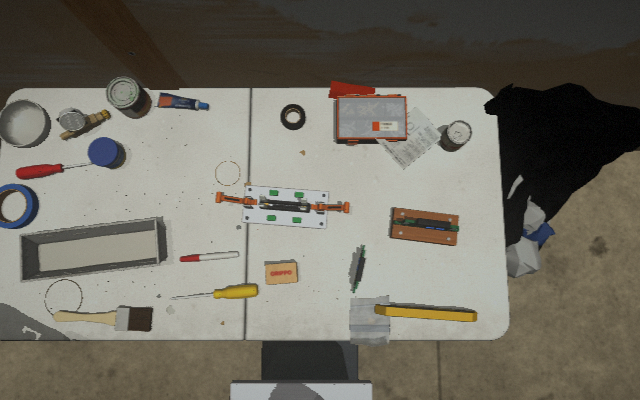

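View pics/side0.png

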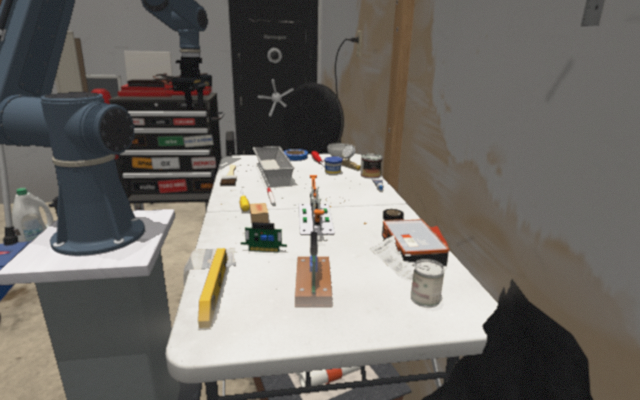

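Top view: card frame about (286,206) with the levers at (222,197) and (345,208). The wooden stand holding the tall card is at (425,226). The small look-alike is at (357,268), and the box at (281,272). The side view agrees. Next I'll measure rack and stand poses precisely.

```bash
cat > m.py <<'E'
from h import *
np.set_printoptions(precision=4,suppress=True)
c=cap('top'); im=c['frame']
def rect(mask,z,nm):
    cs,_=cv2.findContours(mask.astype(np.uint8),cv2.RETR_EXTERNAL,cv2.CHAIN_APPROX_NONE)
    q=max(cs,key=cv2.contourArea)[:,0]
    W=np.array([onz(c,p,z)[:2] for p in q.astype(float)])*1000
    r=cv2.minAreaRect(W.astype(np.float32)); print(nm,r); return r
hsv=cv2.cvtColor(im,cv2.COLOR_RGB2HSV)
o=finder.outline_of('top','card_stand'); k=o[0]['pixels']; print(k.sum())
rect(k,.026,'stand outl')
for z in(.1,):
  for d in finder.outline_of('top','card_grip')[:2]: rect(d['pixels'],z,'grip outl')
o=finder.outline_of('top','rack'); print(len(o)); rect(o[0]['pixels'],.008,'rack outl')
for n in('lever_left_pad','lever_right_pad'):
    for d in finder.outline_of('top',n)[:1]: rect(d['pixels'],.08,n)
# orange mask
a=cv2.resize(im[175:235,205:360],None,fx=5,fy=5,interpolation=cv2.INTER_CUBIC)
b=cv2.resize(im[195:255,380:470],None,fx=5,fy=5,interpolation=cv2.INTER_CUBIC)
b=cv2.copyMakeBorder(b,0,0,0,a.shape[1]-b.shape[1],cv2.BORDER_CONSTANT)
cv2.imwrite('pics/crop1.png',np.vstack([a,b])[:,:,::-1])
E
python3 m.py
```

```text
1667
stand outl ((483.4563903808594, -278.2267761230469), (154.92747497558594, 38.16486740112305), 83.91463470458984)
grip outl ((405.13140869140625, -125.22572326660156), (14.816055297851562, 98.32791137695312), 77.81048583984375)
grip outl ((501.0716857910156, -270.577880859375), (134.81585693359375, 20.48944091796875), 82.83073425292969)
2
rack outl ((569.0315551757812, 157.65602111816406), (98.71793365478516, 24.887550354003906), 86.04408264160156)
lever_left_pad ((558.05078125, 142.6563262939453), (91.18058776855469, 22.82040023803711), 85.75174713134766)
lever_right_pad ((538.817138671875, -63.831905364990234), (22.11078453063965, 81.25701904296875), 0.01916908100247383)
```

View pics/crop1.png

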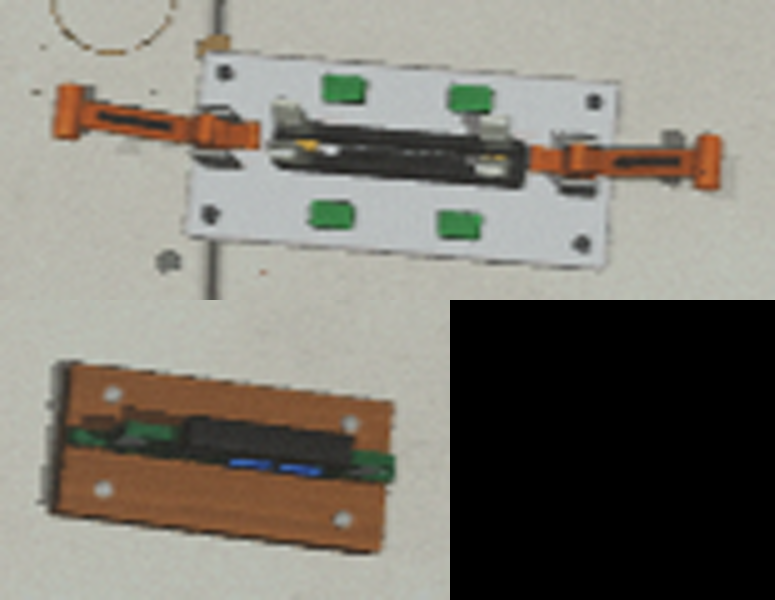

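Crop (5x): frame plate corners are at (208,50), (620,85), (605,268), (188,236). Stand top corners are at (70,362), (393,403), (379,552), (62,513), and the black rail spans (190,418) to (355,462). Next I'll fit poses to these.

```bash
cat > f.py <<'E'
from h import *
from scipy.optimize import least_squares
np.set_printoptions(precision=4,suppress=True)
c=cap('top'); cs=cap('side')
def fit(L,px,g):
    L=np.array(L);px=np.array(px)
    def T(p): 
        s,k=np.sin(p[2]),np.cos(p[2]); return np.c_[p[0]+k*L[:,0]-s*L[:,1],p[1]+s*L[:,0]+k*L[:,1],L[:,2]]
    r=least_squares(lambda p:(proj(c,T(p))-px).ravel(),g)
    print(r.x[:2],'yaw',np.degrees(r.x[2]),'res',r.fun.round(2)); return r.x
def cr(l,o): return [(o[0]+x/5-.4,o[1]+y/5-.4) for x,y in l]
def box(a,b,z): return [(a,b,z),(a,-b,z),(-a,-b,z),(-a,b,z)]
R=fit(box(.045,.1,.008),cr([(208,50),(620,85),(605,268),(188,236)],(205,175)),[.54,.04,0])
S=fit(box(.035,.075,.026),cr([(70,62),(393,103),(379,252),(62,213)],(380,195)),[.49,-.28,0])
G=fit(box(.007,.035,.106),cr([(190,118),(355,135),(352,162),(188,148)],(380,195)),[.49,-.28,0])
def W(p,l):
    s,k=np.sin(p[2]),np.cos(p[2]);l=np.array(l); return np.c_[p[0]+k*l[:,0]-s*l[:,1],p[1]+s*l[:,0]+k*l[:,1],l[:,2]]
for cam,nm in((c,'top'),(cs,'side')):
    im=cam['frame'].copy(); K=4; im=cv2.resize(im,None,fx=K,fy=K,interpolation=cv2.INTER_CUBIC)
    def dr(P,col): 
        cv2.polylines(im,[np.int32((proj(cam,P)+.5)*K-.5)],True,col,1)
    dr(W(R,box(.045,.1,.008)),(255,0,0)); dr(W(S,box(.035,.075,.026)),(255,0,0)); dr(W(S,box(.007,.035,.106)),(0,255,255)); dr(W(R,box(.004,.052,.034)),(255,255,0))
    for sx in(-1,1):
        for sy in(-1,1): dr(W(R,[(sx*.007,sy*.046,.008),(sx*.007,sy*.046,.072)]),(255,0,255))
    if nm=='top': out=cv2.resize(im[180*K:250*K,210*K:470*K],(800,215))
    else: out2=im[170*K:310*K,260*K:360*K]
cv2.imwrite('pics/ov_top.png',out[:,:,::-1]);cv2.imwrite('pics/ov_side.png',out2[:,:,::-1])
E
python3 f.py
```

```text
[0.5494 0.039 ] yaw -4.6387200995358695 res [-0.57 -0.22  0.65 -0.52  0.62  0.6  -0.69  0.09]
[ 0.5017 -0.284 ] yaw -6.946199277790842 res [ 0.21  0.14  0.21 -0.26  0.72  0.14 -1.15 -0.04]
[ 0.5019 -0.2844] yaw -5.458656979434446 res [-0.06 -0.3  -0.06 -0.56  0.2   0.61 -0.08  0.25]
```

View pics/ov_side.png

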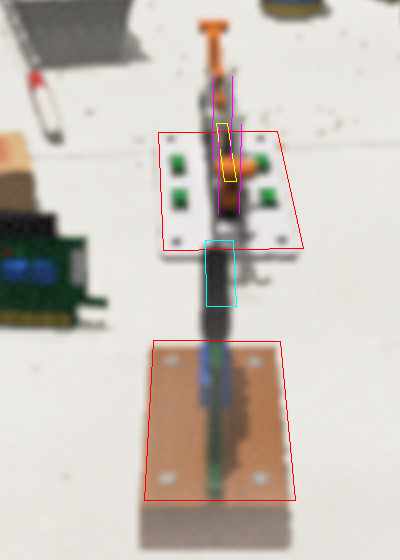

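Side view: the overlays sit about 4 px (1–2 mm) too far right, so true x is about 1 mm less. That is consistent otherwise, so I'll start moving.

```bash
cat > g.py <<'E'
import sys
from h import *
from scipy.spatial.transform import Rotation as Ro
def rot(yaw,roll=0):  # tool y along world yaw, z down
    a=np.radians(yaw); y=np.array([np.cos(a),np.sin(a),0]); z=np.array([0,0,-1.]); return np.c_[np.cross(y,z),y,z]
def delta(p,yaw,p0=None,R0=None):
    s=bot.read_state(); p0=np.array(s['position']) if p0 is None else p0; R0=np.array(s['tcp_rot']) if R0 is None else R0
    return np.r_[R0.T@(np.array(p)-p0), Ro.from_matrix(R0.T@rot(yaw)).as_rotvec(degrees=True)]
if __name__=='__main__':
    s=bot.read_state();print(s['time_s'],np.round(s['position'],4),np.round(s['force'],2),round(s['opening'],3),s['grasp_force'])
    for a in sys.argv[1:]:
        v=[float(t) for t in a.split(',')]; print(a,np.round(delta(v[:3],v[3]),4).tolist())
E
python3 g.py .44,.25,.24,40 .5,.0,.24,0 .501,-.284,.24,-6.5
```

```text
1.7 [0.1708 0.6012 0.2396] [0.5  0.75 0.59] 1.002 0.0
.44,.25,.24,40 [-0.3549, -0.2642, -0.0004, 0.0004, 0.0011, 34.1384]
.5,.0,.24,0 [-0.481, -0.4883, -0.0004, 0.0008, 0.0009, 74.1384]
.501,-.284,.24,-6.5 [-0.5596, -0.7612, -0.0004, 0.0009, 0.0009, 80.6384]
```

Request:
play_rows --motion '[[[-0.355,-0.264,0,0,0,34],[-0.355,-0.264,0,0,0,34],[-0.355,-0.264,0,0,0,34],[-0.355,-0.264,0,0,0,34],[-0.355,-0.264,0,0,0,34],[-0.355,-0.264,0,0,0,34],[-0.355,-0.264,0,0,0,34],[-0.355,-0.264,0,0,0,34]]]' --fingers 0.087

```text
time_s: 2.37
position: [0.3747, 0.3351, 0.2398]
tcp_rot: [[-0.645, 0.764, 0.001], [0.764, 0.645, 0.0], [-0.0, 0.001, -1.0]]
force: [-0.3, 0.5, 0.1]
opening: 1.0
grasp_force: 0.0
```

```bash
python3 g.py .501,.0,.24,-6.5 .501,-.284,.24,-6.5
```

```text
2.3667 [0.3747 0.3351 0.2398] [-0.31  0.52  0.1 ] 1.0 0.0
.501,.0,.24,-6.5 [-0.3376, -0.1196, -0.0002, 0.0418, -0.008, 46.6562]
.501,-.284,.24,-6.5 [-0.5547, -0.3027, -0.0003, 0.0418, -0.008, 46.6562]
```

Request:
play_rows --motion '[[[-0.338,-0.12,0,0,0,46.66],[-0.338,-0.12,0,0,0,46.66],[-0.338,-0.12,0,0,0,46.66],[-0.338,-0.12,0,0,0,46.66],[-0.338,-0.12,0,0,0,46.66],[-0.338,-0.12,0,0,0,46.66],[-0.338,-0.12,0,0,0,46.66],[-0.338,-0.12,0,0,0,46.66]]]'

```text
time_s: 3.03
position: [0.4915, 0.0226, 0.2399]
tcp_rot: [[0.116, 0.993, 0.001], [0.993, -0.116, 0.0], [0.0, 0.001, -1.0]]
force: [0.4, -0.2, -0.3]
opening: 1.0
grasp_force: 0.0
```

```bash
python3 g.py .501,-.284,.24,-6.5
```

```text
3.0333 [0.4915 0.0226 0.2399] [ 0.39 -0.16 -0.33] 1.0 0.0
.501,-.284,.24,-6.5 [-0.3034, 0.0451, -0.0001, 0.0467, -0.0073, -0.1749]
```

Request:
play_rows --motion '[[[-0.303,0.045,0,0,0,0],[-0.303,0.045,0,0,0,0],[-0.303,0.045,0,0,0,0],[-0.303,0.045,0,0,0,0],[-0.303,0.045,0,0,0,0],[-0.303,0.045,0,0,0,0],[-0.303,0.045,0,0,0,0],[-0.303,0.045,0,0,0,0]]]'

```text
time_s: 3.7
position: [0.5019, -0.2879, 0.24]
tcp_rot: [[0.118, 0.993, 0.003], [0.993, -0.118, -0.005], [-0.004, 0.003, -1.0]]
force: [0.8, 0.9, -0.6]
opening: 1.002
grasp_force: 0.0
```

```bash
python3 g.py .501,-.284,.095,-6.5
```

```text
3.7 [ 0.5019 -0.2879  0.24  ] [ 0.76  0.95 -0.59] 1.002 0.0
.501,-.284,.095,-6.5 [0.0045, -0.0018, 0.1449, 0.1815, 0.254, -0.2485]
```

Request:
play_rows --motion '[[[0,0,0.0,0,0,0],[0,0,0.03,0,0,0],[0,0,0.06,0,0,0],[0,0,0.09,0,0,0],[0,0,0.115,0,0,0],[0,0,0.135,0,0,0],[0,0,0.144,0,0,0],[0,0,0.144,0,0,0]]]'

```text
time_s: 4.37
position: [0.5, -0.2791, 0.0936]
tcp_rot: [[0.113, 0.994, -0.004], [0.994, -0.113, 0.004], [0.003, -0.004, -1.0]]
force: [-0.3, 0.4, -0.9]
opening: 1.002
grasp_force: 0.0
```

```bash
python3 - <<'E'
from h import *
c=cap('side')
s=bot.read_state();print(s['position'],s['force'],s['time_s'])
cv2.imwrite('pics/grasp.png',cv2.resize(c['frame'][200:310,240:400],None,fx=5,fy=5,interpolation=cv2.INTER_CUBIC)[:,:,::-1])
E
```

```text
[ 0.50098866 -0.280105    0.09508367] [ 0.71810289 -0.99690017  0.75015359] 4.4167
```

View pics/grasp.png

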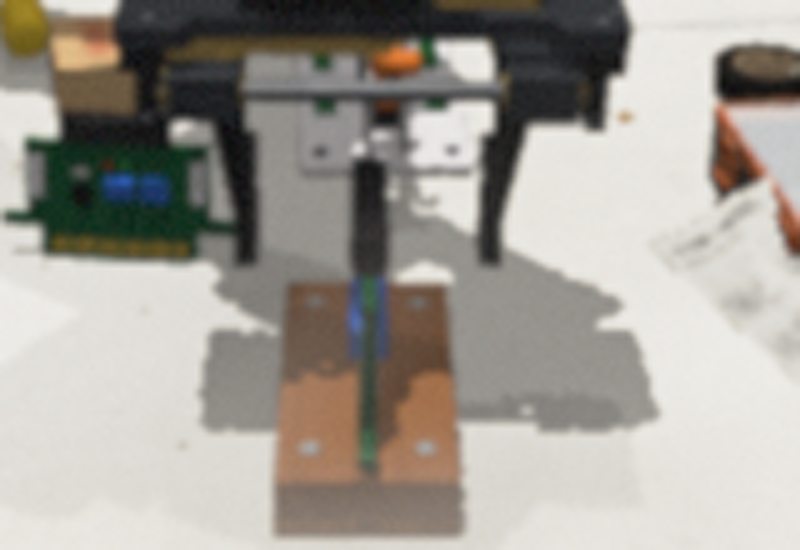

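The rail (x≈369) sits centred between the fingers (247 and 488). Closing now.

Request:
play_rows --motion '[[[0,0,0,0,0,0],[0,0,0,0,0,0],[0,0,0,0,0,0],[0,0,0,0,0,0],[0,0,0,0,0,0],[0,0,0,0,0,0],[0,0,0,0,0,0],[0,0,0,0,0,0]]]' --fingers 0

```text
time_s: 5.08
position: [0.5013, -0.2815, 0.0957]
tcp_rot: [[0.114, 0.994, 0.0], [0.994, -0.114, -0.0], [-0.0, 0.0, -1.0]]
force: [-1.2, -0.2, 0.3]
opening: 0.48
grasp_force: 0.0
```

Request:
play_rows --motion '[[[0,0,-0.005,0,0,0],[0,0,-0.02,0,0,0],[0,0,-0.04,0,0,0],[0,0,-0.06,0,0,0],[0,0,-0.08,0,0,0],[0,0,-0.1,0,0,0],[0,0,-0.12,0,0,0],[0,0,-0.13,0,0,0]]]'

```text
time_s: 5.75
position: [0.5021, -0.2821, 0.2284]
tcp_rot: [[0.114, 0.994, 0.003], [0.994, -0.114, -0.003], [-0.002, 0.004, -1.0]]
force: [0.6, 0.0, -0.1]
opening: 0.009
grasp_force: 0.0
```

```bash
python3 g.py .5484,.043,.23,-4.6
```

```text
5.75 [ 0.5021 -0.2821  0.2284] [ 0.56  0.04 -0.09] 0.009 0.0
.5484,.043,.23,-4.6 [0.3283, 0.0091, -0.0024, 0.2028, 0.139, -1.9191]
```

The fingers are slow and closed on nothing. I'll reopen and check the card.

Request:
play_rows --motion '[[[0,0,0,0,0,0],[0,0,0,0,0,0],[0,0,0,0,0,0],[0,0,0,0,0,0],[0,0,0,0,0,0],[0,0,0,0,0,0],[0,0,0,0,0,0],[0,0,0,0,0,0]]]' --fingers 0.087

```text
time_s: 6.42
position: [0.5012, -0.2814, 0.2251]
tcp_rot: [[0.114, 0.994, -0.001], [0.994, -0.114, 0.0], [0.0, -0.001, -1.0]]
force: [-0.3, 0.5, -0.1]
opening: 0.532
grasp_force: 0.0
```

```bash
python3 - <<'E'
from h import *
import numpy as np
c=cap('side'); im=c['frame'][200:310,240:400]
cv2.imwrite('pics/grasp2.png',cv2.resize(im,None,fx=5,fy=5,interpolation=cv2.INTER_CUBIC)[:,:,::-1])
a=cv2.imread('pics/side0.png')[:,:,::-1][230:290,300:330].astype(int); b=c['frame'][230:290,300:330].astype(int)
print('card diff',np.abs(a-b).mean(), [np.abs(a-np.roll(b,k,1)).mean().round(2) for k in(-2,-1,0,1,2)])
s=bot.read_state();print(s['position'],s['opening'])
E
```

```text
card diff 25.504814814814814 [np.float64(35.34), np.float64(29.58), np.float64(25.5), np.float64(28.01), np.float64(32.31)]
[ 0.50119207 -0.28137323  0.22527975] 0.5749842263017825
```

View pics/grasp2.png

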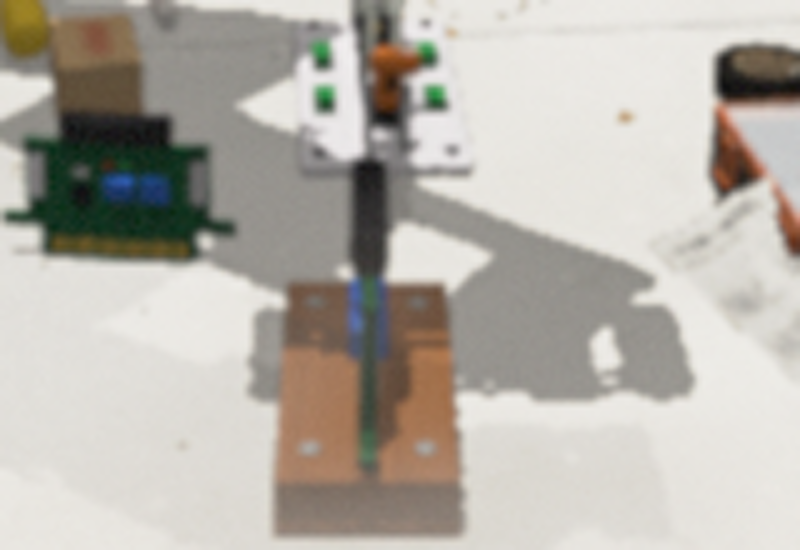

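Request:
play_rows --motion '[[[0,0,0,0,0,0],[0,0,0,0,0,0],[0,0,0,0,0,0],[0,0,0,0,0,0],[0,0,0,0,0,0],[0,0,0,0,0,0]]]' --fingers 0.087

```text
time_s: 6.97
position: [0.5012, -0.2814, 0.2256]
tcp_rot: [[0.114, 0.994, 0.0], [0.994, -0.114, -0.0], [0.0, 0.0, -1.0]]
force: [-0.4, 0.5, 0.2]
opening: 0.971
grasp_force: 0.0
```

The card is unmoved (rail at 352–388 as before). Descending again.

Request:
play_rows --motion '[[[-0.003,0,0.02,0,0,0],[-0.003,0,0.05,0,0,0],[-0.003,0,0.08,0,0,0],[-0.003,0,0.11,0,0,0],[-0.003,0,0.125,0,0,0],[-0.003,0,0.13,0,0,0],[-0.003,0,0.13,0,0,0],[-0.003,0,0.13,0,0,0]]]'

```text
time_s: 7.63
position: [0.5015, -0.2848, 0.0961]
tcp_rot: [[0.113, 0.994, 0.001], [0.994, -0.113, -0.001], [-0.001, 0.001, -1.0]]
force: [0.3, -0.8, 0.3]
opening: 1.003
grasp_force: 0.0
```

Request:
play_rows --motion '[[[0,0,0,0,0,0],[0,0,0,0,0,0],[0,0,0,0,0,0],[0,0,0,0,0,0],[0,0,0,0,0,0],[0,0,0,0,0,0],[0,0,0,0,0,0],[0,0,0,0,0,0]]]' --fingers 0

```text
time_s: 8.3
position: [0.5009, -0.2844, 0.0956]
tcp_rot: [[0.114, 0.994, -0.0], [0.994, -0.114, -0.0], [-0.0, -0.0, -1.0]]
force: [-0.5, -0.2, -0.0]
opening: 0.477
grasp_force: 0.0
```

Request:
play_rows --motion '[[[0,0,0,0,0,0],[0,0,0,0,0,0],[0,0,0,0,0,0],[0,0,0,0,0,0],[0,0,0,0,0,0],[0,0,0,0,0,0],[0,0,0,0,0,0],[0,0,0,0,0,0]]]'

```text
time_s: 8.97
position: [0.5008, -0.2843, 0.0955]
tcp_rot: [[0.113, 0.994, -0.0], [0.994, -0.113, 0.0], [0.0, -0.0, -1.0]]
force: [-0.5, -0.6, 0.2]
opening: 0.158
grasp_force: 29.9
```

Request:
play_rows --motion '[[[0,0,-0.005,0,0,0],[0,0,-0.02,0,0,0],[0,0,-0.04,0,0,0],[0,0,-0.06,0,0,0],[0,0,-0.08,0,0,0],[0,0,-0.1,0,0,0],[0,0,-0.11,0,0,0],[0,0,-0.11,0,0,0]]]'

```text
time_s: 9.63
position: [0.502, -0.2852, 0.2078]
tcp_rot: [[0.114, 0.994, 0.004], [0.994, -0.114, -0.003], [-0.003, 0.004, -1.0]]
force: [0.8, 0.3, -4.7]
opening: 0.158
grasp_force: 29.9
```

```bash
python3 g.py .5484,.039,.205,-4.6
```

```text
9.6333 [ 0.502  -0.2852  0.2078] [ 0.76  0.25 -4.71] 0.158 29.91429302841425
.5484,.039,.205,-4.6 [0.3273, 0.0093, 0.002, 0.231, 0.1519, -1.9204]
```

Request:
play_rows --motion '[[[0.01,0,0,0,0,0],[0.03,0.001,0,0,0,0],[0.06,0.002,0,0,0,-0.5],[0.09,0.003,0,0,0,-0.5],[0.12,0.004,0,0,0,-1],[0.15,0.005,0,0,0,-1],[0.18,0.006,0,0,0,-1.5],[0.21,0.007,0,0,0,-1.5]]]'

```text
time_s: 10.3
position: [0.5301, -0.0739, 0.2036]
tcp_rot: [[0.087, 0.996, -0.004], [0.996, -0.087, 0.002], [0.002, -0.004, -1.0]]
force: [0.3, 0.8, -4.2]
opening: 0.159
grasp_force: 29.9
```

Request:
play_rows --motion '[[[0.03,0.001,0,0,0,-0.4],[0.06,0.002,0,0,0,-0.4],[0.085,0.003,0,0,0,-0.4],[0.105,0.004,0,0,0,-0.4],[0.115,0.0045,0,0,0,-0.4],[0.117,0.0045,0,0,0,-0.4],[0.117,0.0045,0,0,0,-0.4],[0.117,0.0045,0,0,0,-0.4]]]'

```text
time_s: 10.97
position: [0.546, 0.0388, 0.2049]
tcp_rot: [[0.081, 0.997, -0.001], [0.997, -0.081, -0.001], [-0.001, -0.001, -1.0]]
force: [0.1, -0.4, -4.2]
opening: 0.16
grasp_force: 29.9
```

```bash
python3 g.py .5484,.039,.205,-4.6; python3 - <<'E'
from h import *
c=cap('side'); d=cap('top')
im=c['frame'][150:250,255:375]; a=cv2.resize(im,None,fx=6,fy=6,interpolation=cv2.INTER_CUBIC)
cv2.imwrite('pics/above.png',a[:,:,::-1]); np.savez('above.npz',s=c['frame'],t=d['frame'])
E
```

```text
10.9667 [0.546  0.0388 0.2049] [ 0.07 -0.42 -4.18] 0.16 29.914101012982428
.5484,.039,.205,-4.6 [0.0004, 0.0024, -0.0001, -0.08, 0.0377, -0.0366]
```

View pics/above.png

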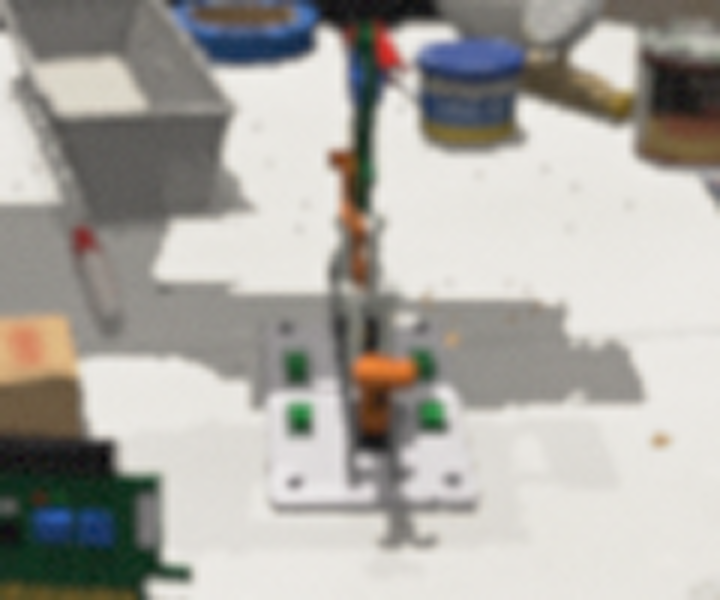

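```bash
python3 - <<'E'
from h import *
np.set_printoptions(precision=4,suppress=True)
c=cap('side')
px=lambda x,y:(255+x/6-.42,150+y/6-.42)
print('rack mid front',onz(c,px(373,481.5),.0085),'back',onz(c,px(353.5,328),.0085))
for a,b in(((300,418),(432,414)),((296,367),(424,364))): print('green mid',onz(c,px((a[0]+b[0])/2,(a[1]+b[1])/2),.012))
s=bot.read_state();p=s['position'];R=s['tcp_rot'];print(p,s['time_s'])
for ly in(-.058,-.075):
  for lz in(.03,.06): 
    w=np.array([p[0],p[1],p[2]-.0895+lz])+ly*R[:,0]; print(ly,lz,(proj(c,w)[0]-[255,150]+.42)*6)
# stand card check: rail near end at grasp
w=np.array([.5009,-.2843-.035,.106]);print('rail near top',(proj(c,w)[0]-[240,200]+.4)*5, (proj(c,np.array([.497,-.319,.088]))[0]-[240,200]+.4)*5)
# green board mask in card region
im=c['frame'].astype(int)
g=(im[:,:,1]>im[:,:,0]+8)&(im[:,:,1]>im[:,:,2]-3)
for v in range(156,186,3):
    u=np.where(g[v,305:325])[0]+305; print(v,(v-150+.42)*6, (u.mean()-255+.42)*6 if len(u) else None,len(u))
E
```

```text
rack mid front [ 0.5395 -0.0493  0.0085] back [0.5539 0.1254 0.0085]
green mid [0.5446 0.0114 0.012 ]
green mid [0.5496 0.0696 0.012 ]
[0.5464 0.0384 0.2054] 11.1167
-0.058 0.03 [372.9637 156.0346]
-0.058 0.06 [373.9863  87.6142]
-0.075 0.03 [375.2224 168.7846]
-0.075 0.06 [376.2855  99.4256]
rail near top [386.3076 232.8178] [375.287 275.392]
156 38.519999999999996 365.52 2
159 56.519999999999996 365.52 2
162 74.52 371.52 2
165 92.52 371.52 2
168 110.52000000000001 365.52 2
171 128.52 365.52 2
174 146.52 365.52 2
177 164.52 368.52 3
180 182.52 365.52 2
183 200.52 None 0
```

Side and top measurements agree, after bias correction, on a rack centre of about (0.549, 0.039). I'll align and lower into the guides.

Request:
play_rows --motion '[[[0.001,0.0026,0.0,0,0,0],[0.001,0.0026,0.01,0,0,0],[0.001,0.0026,0.02,0,0,0],[0.001,0.0026,0.03,0,0,0],[0.001,0.0026,0.037,0,0,0],[0.001,0.0026,0.044,0,0,0],[0.001,0.0026,0.05,0,0,0],[0.001,0.0026,0.05,0,0,0]]]'

```text
time_s: 11.78
position: [0.5482, 0.0405, 0.1539]
tcp_rot: [[0.08, 0.997, -0.003], [0.997, -0.08, 0.0], [0.0, -0.003, -1.0]]
force: [-0.7, 0.2, -3.9]
opening: 0.159
grasp_force: 29.9
```

Request:
play_rows --motion '[[[0,0,0.003,0,0,0],[0,0,0.006,0,0,0],[0,0,0.009,0,0,0],[0,0,0.012,0,0,0],[0,0,0.012,0,0,0],[0,0,0.012,0,0,0]]]'

```text
time_s: 12.28
position: [0.5492, 0.0404, 0.1435]
tcp_rot: [[0.081, 0.997, 0.0], [0.997, -0.081, -0.0], [-0.0, 0.0, -1.0]]
force: [0.3, 0.2, -4.0]
opening: 0.156
grasp_force: 29.9
```

Request:
play_rows --motion '[[[-0.001,0,0.003,0,0,0],[-0.001,0,0.006,0,0,0],[-0.001,0,0.009,0,0,0],[-0.001,0,0.012,0,0,0],[-0.001,0,0.015,0,0,0],[-0.001,0,0.017,0,0,0],[-0.001,0,0.017,0,0,0]]]'

```text
time_s: 12.87
position: [0.5488, 0.0394, 0.126]
tcp_rot: [[0.081, 0.997, -0.001], [0.997, -0.081, 0.0], [0.0, -0.001, -1.0]]
force: [-0.9, 0.5, -4.9]
opening: 0.155
grasp_force: 29.9
```

Request:
play_rows --motion '[[[0,0,0.001,0,0,0],[0,0,0.002,0,0,0],[0,0,0.003,0,0,0],[0,0,0.004,0,0,0],[0,0,0.004,0,0,0]]]'

```text
time_s: 13.28
position: [0.549, 0.0394, 0.1224]
tcp_rot: [[0.081, 0.997, -0.0], [0.997, -0.081, 0.0], [0.0, -0.0, -1.0]]
force: [-0.3, 0.6, -3.6]
opening: 0.16
grasp_force: 29.9
```

Bottom edge is at about 33 mm and still free. Continuing in small steps.

Request:
play_rows --motion '[[[0,0,0.001,0,0,0],[0,0,0.002,0,0,0],[0,0,0.003,0,0,0],[0,0,0.003,0,0,0]]]'

```text
time_s: 13.62
position: [0.549, 0.0394, 0.1193]
tcp_rot: [[0.081, 0.997, -0.0], [0.997, -0.081, 0.0], [0.0, -0.0, -1.0]]
force: [0.5, -0.4, -4.7]
opening: 0.16
grasp_force: 29.9
```

Request:
play_rows --motion '[[[0,0,0.001,0,0,0],[0,0,0.002,0,0,0],[0,0,0.002,0,0,0]]]'

```text
time_s: 13.87
position: [0.5491, 0.0394, 0.1185]
tcp_rot: [[0.08, 0.997, 0.0], [0.997, -0.08, -0.0], [-0.0, 0.0, -1.0]]
force: [-3.2, -0.0, 3.6]
opening: 0.155
grasp_force: 30.0
```

```bash
python3 g.py
```

```text
13.8667 [0.5491 0.0394 0.1185] [-3.21 -0.03  3.58] 0.155 29.971350361593068
```

Request:
play_rows --motion '[[[0,-0.001,-0.002,0,0,0],[0,-0.001,-0.002,0,0,0],[0,-0.001,-0.002,0,0,0]]]'

```text
time_s: 14.12
position: [0.5483, 0.0395, 0.1195]
tcp_rot: [[0.081, 0.997, 0.001], [0.997, -0.081, -0.0], [0.0, 0.001, -1.0]]
force: [-0.1, 0.4, -3.8]
opening: 0.156
grasp_force: 29.9
```

Request:
play_rows --motion '[[[0,0,0.001,0,0,0],[0,0,0.002,0,0,0],[0,0,0.002,0,0,0]]]'

```text
time_s: 14.37
position: [0.5486, 0.0394, 0.1184]
tcp_rot: [[0.081, 0.997, 0.001], [0.997, -0.081, -0.0], [-0.0, 0.001, -1.0]]
force: [-1.0, 0.8, 3.4]
opening: 0.157
grasp_force: 30.0
```

Vertical stop at card z ≈ 29 mm, consistent with sitting on the contacts. I'll back off slightly and release.

Request:
play_rows --motion '[[[0,0,-0.001,0,0,0],[0,0,-0.001,0,0,0],[0,0,-0.001,0,0,0],[0,0,-0.001,0,0,0],[0,0,-0.001,0,0,0],[0,0,-0.001,0,0,0],[0,0,-0.001,0,0,0],[0,0,-0.001,0,0,0]]]' --fingers 0.06

```text
time_s: 15.03
position: [0.548, 0.0395, 0.1185]
tcp_rot: [[0.081, 0.997, -0.0], [0.997, -0.081, 0.0], [0.0, -0.0, -1.0]]
force: [-0.3, -1.0, 0.2]
opening: 0.652
grasp_force: 0.0
```

Request:
play_rows --motion '[[[0,0,-0.02,0,0,0],[0,0,-0.05,0,0,0],[0,0,-0.085,0,0,0],[0,0,-0.12,0,0,0],[0,0,-0.13,0,0,0],[0,0,-0.13,0,0,0]]]'

```text
time_s: 15.53
position: [0.5502, 0.0393, 0.252]
tcp_rot: [[0.08, 0.997, 0.008], [0.997, -0.08, -0.001], [-0.0, 0.008, -1.0]]
force: [-0.2, 0.6, 0.3]
opening: 0.69
grasp_force: 0.0
```

```bash
python3 - <<'E'
from h import *
c=cap('side');d=cap('top')
np.set_printoptions(precision=4,suppress=True)
for n in('side','top'):
  for k in('lever_left_pad','lever_right_pad','card_grip'):
    print(n,k,[(np.round(x['at'],4).tolist(),round(x['confidence'],2)) for x in finder.recognise(n,k)[:3]])
s=bot.read_state();print(s['time_s'],s['position'],s['opening'],s['force'])
a=cv2.resize(d['frame'][170:240,205:365],None,fx=4,fy=4,interpolation=cv2.INTER_CUBIC)
b=cv2.resize(c['frame'][155:240,255:415],None,fx=4,fy=4,interpolation=cv2.INTER_CUBIC)
cv2.imwrite('pics/placed.png',np.vstack([a,b])[:600,:,::-1])
E
```

```text
side lever_left_pad []
side lever_right_pad [([0.5371, -0.0099, 0.0077], 0.42), ([0.5389, -0.1043, 0.0758], 0.39), ([0.7615, 0.0151, 0.0104], 0.33)]
side card_grip [([0.3934, -0.1334, 0.0369], 0.65), ([0.543, 0.0062, 0.1002], 0.57), ([0.3914, 0.0071, 0.035], 0.34)]
top lever_left_pad []
top lever_right_pad [([0.5363, -0.068, 0.0677], 0.78)]
top card_grip [([0.5441, 0.0071, 0.1125], 0.79), ([0.4019, -0.1291, 0.0682], 0.57)]
15.9333 [0.5473 0.0395 0.247 ] 0.6871239904321437 [-0.4218 -0.065   0.5793]
```

View pics/placed.png

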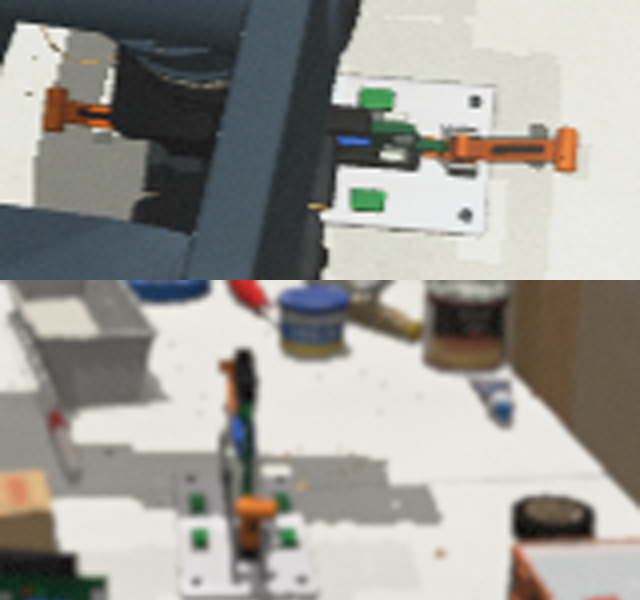

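Placed picture: the card is upright in the guides with its rail over the slot, and both levers are open (right roll at (567,148), left roll at (57,108)). I'll close the fingers and go outside the right lever.

Request:
play_rows --motion '[[[-0.03,0,0,0,0,0],[-0.06,0,0,0,0,0],[-0.09,0,0,0,0,0],[-0.12,0,0,0,0,0],[-0.15,0,0,0,0,0],[-0.175,0,0,0,0,0],[-0.175,0,0,0,0,0],[-0.175,0,0,0,0,0]]]' --fingers 0

```text
time_s: 16.6
position: [0.5336, -0.1361, 0.2478]
tcp_rot: [[0.083, 0.997, -0.001], [0.997, -0.083, 0.001], [0.001, -0.001, -1.0]]
force: [-1.2, 0.3, -0.5]
opening: 0.161
grasp_force: 0.0
```

```bash
cat > l.py <<'E'
from g import *
from scipy.optimize import brentq
C=np.array([.5487,.0392,0]); a=np.radians(-4.65)
ex=np.array([np.cos(a),np.sin(a),0]); ey=np.array([-np.sin(a),np.cos(a),0])
def loc():
    s=bot.read_state(); d=np.array(s['position'])-C
    print('t',round(s['time_s'],2),'local x,y,z mm',np.round([d@ex*1e3,d@ey*1e3,d[2]*1e3],1),'F local',np.round([s['force']@ex,s['force']@ey,s['force'][2]],1),'open',round(s['opening'],3))
def pad(c,sgn,q): return C+sgn*ey*(.084+.07*np.sin(q))+np.array([0,0,.04+.07*np.cos(q)])
if __name__=='__main__':
    loc()
    print(np.round(delta(C-ey*.166+[0,0,.092],-4.65),4))
    c=cap('top'); im=c['frame'].astype(int)
    o=(im[:,:,0]>150)&(im[:,:,1]<120)&(im[:,:,2]<80)
    u=np.where(o[190:220].any(0))[0]; u=u[(u>205)&(u<365)]; print('orange u',u.min() if len(u) else 0,u.max() if len(u) else 0)
    for sgn in(-1,1): print(sgn,[(q,np.round(proj(c,pad(c,sgn,q)+sgn*ey*.006)[0],1).tolist()) for q in(.9,.96,1.02)])
E
python3 l.py
```

```text
t 16.6 local x,y,z mm [  -0.8 -175.9  247.8] F local [-1.2  0.2 -0.5] open 0.161
[ 0.0098  0.001   0.1558 -0.0679 -0.048  -0.1391]
orange u 217 312
-1 [(0.9, [348.5, 207.6]), (0.96, [349.5, 207.9]), (1.02, [350.5, 208.2])]
1 [(0.9, [216.8, 197.0]), (0.96, [216.0, 197.1]), (1.02, [215.4, 197.3])]
```

Request:
play_rows --motion '[[[0,0.001,0.03,0,0,0],[0,0.001,0.06,0,0,0],[0,0.001,0.09,0,0,0],[0,0.001,0.12,0,0,0],[0,0.001,0.145,0,0,0],[0,0.001,0.154,0,0,0],[0,0.001,0.154,0,0,0],[0,0.001,0.154,0,0,0]]]'

```text
time_s: 17.32
position: [0.5353, -0.1342, 0.0947]
tcp_rot: [[0.079, 0.997, -0.0], [0.997, -0.079, 0.0], [0.0, -0.0, -1.0]]
force: [0.5, -0.4, 0.7]
opening: 0.002
grasp_force: 0.0
```

```bash
python3 -c "
from l import *
loc()"
```

```text
t 17.32 local x,y,z mm [   0.7 -174.    94.7] F local [ 0.5 -0.4  0.7] open 0.002
```

Request:
play_rows --motion '[[[0.004,0,0.002,0,0,0],[0.008,0,0.002,0,0,0],[0.012,0,0.002,0,0,0],[0.014,0,0.002,0,0,0],[0.016,0,0.002,0,0,0],[0.018,0,0.002,0,0,0]]]'

```text
time_s: 17.82
position: [0.5368, -0.1178, 0.0932]
tcp_rot: [[0.079, 0.997, 0.001], [0.997, -0.079, -0.003], [-0.002, 0.001, -1.0]]
force: [-2.5, -7.2, 1.4]
opening: 0.005
grasp_force: 3.7
```

Request:
play_rows --motion '[[[0.002,0,-0.001,0,0,0],[0.004,0,-0.002,0,0,0],[0.006,0,-0.004,0,0,0],[0.006,0,-0.004,0,0,0]]]'

```text
time_s: 18.15
position: [0.5373, -0.1142, 0.098]
tcp_rot: [[0.078, 0.997, 0.001], [0.997, -0.078, -0.006], [-0.006, 0.002, -1.0]]
force: [-5.1, -9.3, 6.1]
opening: 0.003
grasp_force: 4.9
```

```bash
python3 -c "
from l import *
loc()"
```

```text
t 18.15 local x,y,z mm [   1.  -153.9   98. ] F local [-4.3 -9.7  6.1] open 0.003
```

Request:
play_rows --motion '[[[0,-0.001,-0.003,0,0,0],[0,-0.002,-0.005,0,0,0],[0.001,-0.002,-0.007,0,0,0],[0.001,-0.002,-0.007,0,0,0]]]'

```text
time_s: 18.48
position: [0.5358, -0.1104, 0.1041]
tcp_rot: [[0.08, 0.997, 0.002], [0.997, -0.08, -0.001], [-0.001, 0.002, -1.0]]
force: [0.1, -3.5, 1.5]
opening: 0.007
grasp_force: 1.8
```

```bash
python3 -c "
from l import *
loc()"
```

```text
t 18.48 local x,y,z mm [  -0.8 -150.2  104.1] F local [ 0.4 -3.5  1.5] open 0.007
```

Request:
play_rows --motion '[[[0.001,0,0,0,0,0],[0.003,0,-0.001,0,0,0],[0.005,0,-0.0025,0,0,0],[0.007,0,-0.004,0,0,0],[0.008,0,-0.005,0,0,0],[0.008,0,-0.005,0,0,0]]]'

```text
time_s: 18.98
position: [0.5365, -0.1041, 0.1099]
tcp_rot: [[0.078, 0.997, 0.002], [0.997, -0.078, -0.005], [-0.004, 0.002, -1.0]]
force: [-1.8, -8.8, 5.5]
opening: 0.003
grasp_force: 4.4
```

```bash
python3 -c "
from l import *
loc()"
```

```text
t 18.98 local x,y,z mm [  -0.5 -143.8  109.9] F local [-1.1 -8.9  5.5] open 0.003
```

The flat push drags against the roll. I'll tilt the tool with the lever and use a helper for the lever-following poses.

```bash
cat > lev.py <<'E'
import sys
from l import *
# side(-1 right,+1 left), then q,theta,gap triples -> tool-frame deltas from the present pose
def pose(sg,q,th,gap,ahead=11,off=15.5):
    t=np.radians(th); s=84+70*np.sin(q)+ahead*np.sin(t)+(off+gap)*np.cos(t); z=40+70*np.cos(q)+ahead*np.cos(t)-(off+gap)*np.sin(t)
    R=rot(-4.65)@Ro.from_rotvec([0,-sg*t,0]).as_matrix()
    return C+sg*ey*s/1e3+np.array([0,0,z/1e3]),R
if __name__=='__main__':
    loc(); s=bot.read_state(); p0=np.array(s['position']);R0=np.array(s['tcp_rot']); sg=int(sys.argv[1])
    # roll position implied by touching
    zt,xt=R0[:,2],R0[:,0]*(-sg); r=(p0+.011*zt+.0155*xt)-C; sr=sg*(r@ey)*1e3
    th=np.degrees(np.arctan2(-sg*(zt@ey),-zt[2])); q=np.arcsin((sr-84)/70)
    print('theta',th.round(1),'q if touching',q.round(3),'contact ahead',((C+sg*ey*(.084+.07*np.sin(q))+np.array([0,0,.04+.07*np.cos(q)])-p0)@zt*1e3).round(1))
    for a in sys.argv[2:]:
        v=[float(t) for t in a.split(',')]; p,R=pose(sg,*v)
        print(a,np.round(np.r_[R0.T@(p-p0),Ro.from_matrix(R0.T@R).as_rotvec(degrees=True)],4).tolist())
E
python3 lev.py -1 .69,0,12 .69,25,12 .69,25,2 .69,25,0 .6,23,0
```

```text
t 18.98 local x,y,z mm [  -0.5 -143.8  109.9] F local [-1.1 -8.9  5.5] open 0.003
theta -0.2 q if touching 0.686 contact ahead 15.7
.69,0,12 [-0.0122, 0.0005, 0.005, 0.1436, 0.2495, 0.149]
.69,25,12 [-0.0142, 0.0005, 0.0176, 0.1088, 25.2495, 0.178]
.69,25,2 [-0.0052, 0.0005, 0.0134, 0.1088, 25.2495, 0.178]
.69,25,0 [-0.0034, 0.0005, 0.0125, 0.1088, 25.2495, 0.178]
.6,23,0 [0.0018, 0.0005, 0.008, 0.1117, 23.2495, 0.1759]
```

Request:
play_rows --motion '[[[-0.008,0,0,0,0,0],[-0.016,0,0.004,0,0,0],[-0.018,0,0.008,0,6,0],[-0.018,0,0.012,0,13,0],[-0.018,0,0.016,0,20,0],[-0.017,0,0.018,0,25,0],[-0.017,0,0.018,0,25,0],[-0.017,0,0.018,0,25,0]]]'

```text
time_s: 19.65
position: [0.5333, -0.1194, 0.0893]
tcp_rot: [[0.077, 0.997, 0.033], [0.903, -0.083, 0.422], [0.423, -0.003, -0.906]]
force: [-0.1, -0.4, -0.7]
opening: 0.006
grasp_force: 0.0
```

```bash
python3 lev.py -1 .69,25,12 .69,25,4 .69,25,0 .6,23,0 .5,20,0 .45,18,0
```

```text
t 19.65 local x,y,z mm [  -2.5 -159.3   89.3] F local [-0.  -0.4 -0.7] open 0.006
theta 25.0 q if touching 0.942 contact ahead 15.3
.69,25,12 [0.0024, 0.0025, -0.0022, -0.1029, -0.0235, -0.1756]
.69,25,4 [0.0104, 0.0024, -0.0022, -0.1029, -0.0235, -0.1756]
.69,25,0 [0.0144, 0.0024, -0.0022, -0.1029, -0.0235, -0.1756]
.6,23,0 [0.0209, 0.0024, -0.0041, -0.106, -2.0235, -0.1738]
.5,20,0 [0.0285, 0.0024, -0.0056, -0.1105, -5.0235, -0.171]
.45,18,0 [0.0324, 0.0024, -0.0063, -0.1135, -7.0235, -0.1691]
```

Request:
play_rows --motion '[[[0.004,0.002,-0.002,0,0,0],[0.008,0.002,-0.002,0,0,0],[0.011,0.002,-0.002,0,0,0],[0.014,0.002,-0.002,0,0,0],[0.017,0.002,-0.003,0,-1,0],[0.019,0.002,-0.0035,0,-1.5,0],[0.021,0.002,-0.004,0,-2,0],[0.022,0.002,-0.004,0,-2,0]]]'

```text
time_s: 20.32
position: [0.5378, -0.1006, 0.104]
tcp_rot: [[0.073, 0.997, 0.032], [0.918, -0.079, 0.388], [0.389, 0.001, -0.921]]
force: [-1.1, -4.0, 1.1]
opening: 0.007
grasp_force: 1.7
```

```bash
python3 lev.py -1  .6,23,0 .5,20,0 .4,16,0 .3,12,0
```

```text
t 20.32 local x,y,z mm [   0.5 -140.2  104. ] F local [-0.8 -4.   1.1] open 0.007
theta 22.9 q if touching 0.568 contact ahead 11.8
.6,23,0 [-0.0026, -0.0005, 0.0012, 0.0067, 0.0901, 0.1039]
.5,20,0 [0.0049, -0.0005, -0.0006, 0.0094, -2.9099, 0.1037]
.4,16,0 [0.0128, -0.0005, -0.002, 0.013, -6.9099, 0.1034]
.3,12,0 [0.0207, -0.0005, -0.0026, 0.0166, -10.9099, 0.103]
```

Request:
play_rows --motion '[[[0.002,0,-0.0002,0,-1,0],[0.004,0,-0.0005,0,-2,0],[0.006,0,-0.001,0,-3,0],[0.008,0,-0.0013,0,-4,0],[0.01,0,-0.0016,0,-5,0]]]'

```text
time_s: 20.73
position: [0.5387, -0.0925, 0.1092]
tcp_rot: [[0.077, 0.997, 0.026], [0.949, -0.081, 0.306], [0.307, 0.001, -0.952]]
force: [-1.2, -4.2, 0.3]
opening: 0.005
grasp_force: 2.0
```

```bash
python3 lev.py -1 .4,16,0 .3,12,0
```

```text
t 20.73 local x,y,z mm [   0.7 -132.1  109.2] F local [-0.8 -4.3  0.3] open 0.005
theta 17.9 q if touching 0.443 contact ahead 11.2
.4,16,0 [0.0033, -0.0007, -0.0006, 0.0483, -1.8622, 0.0356]
.3,12,0 [0.0111, -0.0007, -0.0019, 0.0496, -5.8622, 0.0339]
```

Request:
play_rows --motion '[[[0.0015,0,-0.0003,0,-1,0],[0.003,0,-0.0006,0,-2,0],[0.0045,0,-0.0009,0,-3,0],[0.006,0,-0.0011,0,-4,0],[0.007,0,-0.0013,0,-4,0]]]'

```text
time_s: 21.15
position: [0.5392, -0.0854, 0.1126]
tcp_rot: [[0.077, 0.997, 0.02], [0.968, -0.08, 0.24], [0.241, 0.001, -0.971]]
force: [1.6, -4.2, 0.3]
opening: 0.008
grasp_force: 2.0
```

```bash
python3 lev.py -1 .3,12,0
```

```text
t 21.15 local x,y,z mm [   0.6 -125.   112.6] F local [ 1.9 -4.   0.3] open 0.008
theta 13.9 q if touching 0.339 contact ahead 10.6
.3,12,0 [0.0032, -0.0006, -0.0011, 0.0272, -1.9333, 0.0864]
```

Request:
play_rows --motion '[[[0.0015,0,-0.0004,0,-1,0],[0.003,0,-0.001,0,-2,0],[0.0035,0,-0.001,0,-2,0]]]'

```text
time_s: 21.4
position: [0.5394, -0.0823, 0.1142]
tcp_rot: [[0.078, 0.997, 0.017], [0.975, -0.08, 0.206], [0.207, 0.001, -0.978]]
force: [1.2, -3.7, 0.4]
opening: 0.004
grasp_force: 1.9
```

```bash
python3 lev.py -1 .3,12,15 .3,12,40; python3 - <<'E'
from h import *
c=cap('side'); a=cv2.resize(c['frame'][165:245,265:365],None,fx=6,fy=6,interpolation=cv2.INTER_CUBIC)
cv2.imwrite('pics/r03.png',a[:,:,::-1])
E
```

```text
t 21.4 local x,y,z mm [   0.6 -121.9  114.2] F local [ 1.5 -3.6  0.4] open 0.004
theta 11.9 q if touching 0.296 contact ahead 10.7
.3,12,15 [-0.0152, -0.0006, -0.0003, 0.0201, 0.0577, 0.0683]
.3,12,40 [-0.0402, -0.0006, -0.0002, 0.0201, 0.0577, 0.0683]
```

View pics/r03.png

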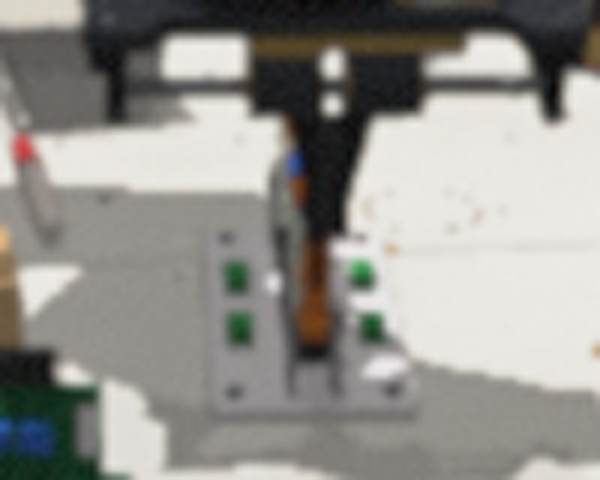

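Right lever is at ≈0.3 and the card upright. Next is the left lever.

Request:
play_rows --motion '[[[-0.006,0,0,0,0,0],[-0.018,0,-0.01,0,0,0],[-0.02,0,-0.04,0,0,0],[-0.02,0,-0.08,0,-4,0],[-0.02,0,-0.115,0,-8,0],[-0.02,0,-0.14,0,-12,0],[-0.02,0,-0.14,0,-12,0],[-0.02,0,-0.14,0,-12,0]]]'

```text
time_s: 22.12
position: [0.5352, -0.1315, 0.2485]
tcp_rot: [[0.08, 0.997, 0.002], [0.997, -0.08, 0.0], [0.0, 0.002, -1.0]]
force: [-0.5, 0.1, 0.1]
opening: 0.007
grasp_force: 0.0
```

```bash
python3 lev.py 1 .95,25,25 .95,25,15
```

```text
t 22.12 local x,y,z mm [   0.4 -171.3  248.5] F local [-0.5  0.1  0.1] open 0.007
theta -0.0 q if touching nan contact ahead nan
.95,25,25 [0.3535, -0.0005, 0.175, 0.1161, -25.0119, 0.0168]
.95,25,15 [0.3445, -0.0005, 0.1708, 0.1161, -25.0119, 0.0168]lev.py:12: RuntimeWarning: invalid value encountered in arcsin
  th=np.degrees(np.arctan2(-sg*(zt@ey),-zt[2])); q=np.arcsin((sr-84)/70)
```

Request:
play_rows --motion '[[[0.02,0,0,0,0,0],[0.06,0,0,0,-3,0],[0.1,0,0,0,-8,0],[0.14,0,0,0,-13,0],[0.18,0,0,0,-18,0],[0.22,0,0,0,-22,0],[0.26,0,0,0,-25,0],[0.3,0,0,0,-25,0]]]'

```text
time_s: 22.78
position: [0.557, 0.1701, 0.2434]
tcp_rot: [[0.068, 0.997, -0.041], [0.902, -0.079, -0.424], [-0.426, -0.008, -0.905]]
force: [1.0, 0.8, -0.1]
opening: 0.004
grasp_force: 0.0
```

```bash
python3 lev.py 1 .95,25,80 .95,25,25 .95,25,15
```

```text
t 22.78 local x,y,z mm [ -2.3 131.1 243.4] F local [ 0.9  0.9 -0.1] open 0.004
theta 25.2 q if touching 0.418 contact ahead 134.1
.95,25,80 [0.1736, 0.0041, 0.1316, -0.3833, 0.2002, 0.2943]
.95,25,25 [0.1186, 0.0038, 0.1318, -0.3833, 0.2002, 0.2943]
.95,25,15 [0.1086, 0.0037, 0.1319, -0.3833, 0.2002, 0.2943]
```

Request:
play_rows --motion '[[[0.04,0.002,0,0,0,0],[0.08,0.002,0.01,0,0,0],[0.115,0.002,0.03,0,0,0],[0.118,0.002,0.06,0,0,0],[0.118,0.002,0.09,0,0,0],[0.118,0.002,0.12,0,0,0],[0.118,0.002,0.132,0,0,0],[0.118,0.002,0.132,0,0,0]]]'

```text
time_s: 23.45
position: [0.5619, 0.2153, 0.0727]
tcp_rot: [[0.071, 0.996, -0.046], [0.902, -0.084, -0.425], [-0.427, -0.011, -0.904]]
force: [-0.2, 0.6, -0.3]
opening: 0.008
grasp_force: 0.0
```

```bash
python3 lev.py 1 .95,25,10 .95,25,0 .85,25,0 .75,25,0
```

```text
t 23.45 local x,y,z mm [ -1.1 176.6  72.7] F local [-0.2  0.6 -0.3] open 0.008
theta 25.3 q if touching nan contact ahead nan
.95,25,10 [-0.0102, 0.0011, -0.0032, -0.6435, 0.2733, 0.1397]
.95,25,0 [-0.0202, 0.001, -0.0031, -0.6435, 0.2733, 0.1397]
.85,25,0 [-0.0265, 0.001, -0.0062, -0.6435, 0.2733, 0.1397]
.75,25,0 [-0.033, 0.0009, -0.0087, -0.6435, 0.2733, 0.1397]lev.py:12: RuntimeWarning: invalid value encountered in arcsin
  th=np.degrees(np.arctan2(-sg*(zt@ey),-zt[2])); q=np.arcsin((sr-84)/70)
```

Request:
play_rows --motion '[[[-0.006,0.001,-0.002,-0.3,0,0],[-0.012,0.001,-0.003,-0.6,0,0],[-0.016,0.001,-0.003,-0.6,0,0],[-0.019,0.001,-0.003,-0.6,0,0],[-0.022,0.001,-0.0045,-0.6,0,0],[-0.025,0.001,-0.006,-0.6,0,0],[-0.027,0.001,-0.007,-0.6,0,0]]]'

```text
time_s: 24.03
position: [0.5658, 0.1979, 0.0961]
tcp_rot: [[0.074, 0.997, -0.02], [0.905, -0.076, -0.42], [-0.42, 0.013, -0.907]]
force: [0.7, 4.5, -0.2]
opening: 0.004
grasp_force: 2.1
```

```bash
python3 lev.py 1 .85,25,0 .75,25,0 .65,25,0 .55,22,0
```

```text
t 24.03 local x,y,z mm [  4.1 159.5  96.1] F local [ 0.3  4.5 -0.2] open 0.004
theta 24.8 q if touching 0.948 contact ahead 21.7
.85,25,0 [-0.0011, -0.0042, 0.0076, 0.7806, -0.1657, -0.0246]
.75,25,0 [-0.0077, -0.0042, 0.0051, 0.7806, -0.1657, -0.0246]
.65,25,0 [-0.0144, -0.0042, 0.0033, 0.7806, -0.1657, -0.0246]
.55,22,0 [-0.0219, -0.0041, 0.0013, 0.781, 2.8342, -0.0042]
```

Request:
play_rows --motion '[[[0.004,-0.002,0,0.4,0,0],[0.006,-0.004,0.003,0.8,0,0],[0.006,-0.004,0.008,0.8,0,0],[0.006,-0.004,0.008,0.8,0,0],[0.006,-0.004,0.008,0.8,0,0]]]'

```text
time_s: 24.45
position: [0.5602, 0.1986, 0.0844]
tcp_rot: [[0.072, 0.997, -0.04], [0.903, -0.082, -0.422], [-0.424, -0.006, -0.906]]
force: [-0.7, 0.3, 0.6]
opening: 0.002
grasp_force: 0.0
```

```bash
sed -i 's/^    print(.theta.*$/    from scipy.optimize import brentq\n    f=lambda q:((pose(sg,q,th,0)[0]-p0)@xt)\n    try: q=brentq(f,-.6,1.2)\n    except Exception: q=9\n    print("theta",th.round(1),"q if touching",round(q,3),"contact ahead",(11-(p0-pose(sg,q,th,0)[0])@zt*1e3).round(1))/' lev.py; python3 lev.py 1 .85,25,0 .75,25,0 .65,25,0 .55,22,0
```

```text
t 24.45 local x,y,z mm [ -1.5 159.8  84.4] F local [-0.7  0.2  0.6] open 0.002
theta 25.1 q if touching 0.95 contact ahead 11.3
.85,25,0 [-0.0063, 0.0015, -0.0028, -0.3148, 0.0889, 0.0767]
.75,25,0 [-0.0128, 0.0014, -0.0053, -0.3148, 0.0889, 0.0767]
.65,25,0 [-0.0196, 0.0014, -0.0071, -0.3148, 0.0889, 0.0767]
.55,22,0 [-0.0271, 0.0014, -0.009, -0.3168, 3.0889, 0.0684]
```

Request:
play_rows --motion '[[[-0.003,0.001,-0.001,0,0,0],[-0.006,0.001,-0.002,0,0,0],[-0.009,0.001,-0.003,0,0,0],[-0.012,0.001,-0.004,0,0,0],[-0.015,0.001,-0.005,0,0,0],[-0.018,0.001,-0.006,0,0,0],[-0.02,0.001,-0.0065,0,0,0],[-0.02,0.001,-0.0065,0,0,0]]]'

```text
time_s: 25.12
position: [0.5609, 0.1836, 0.1003]
tcp_rot: [[0.073, 0.997, -0.037], [0.903, -0.082, -0.421], [-0.423, -0.002, -0.906]]
force: [-0.7, 3.3, 0.5]
opening: 0.004
grasp_force: 1.2
```

```bash
python3 lev.py 1 .65,24,0 .55,22,0 .45,18,0 .4,16,0
```

```text
t 25.12 local x,y,z mm [  0.5 144.9 100.3] F local [-0.9  3.2  0.5] open 0.004
theta 25.0 q if touching 0.641 contact ahead 11.9
.65,24,0 [0.0004, -0.0005, 0.0007, -0.1514, 0.9929, 0.0012]
.55,22,0 [-0.0069, -0.0005, -0.0009, -0.1514, 2.9929, -0.0015]
.45,18,0 [-0.0147, -0.0005, -0.0024, -0.1513, 6.9929, -0.0067]
.4,16,0 [-0.0187, -0.0005, -0.0028, -0.1512, 8.9929, -0.0094]
```

Request:
play_rows --motion '[[[-0.003,0,0,0,1.5,0],[-0.006,0,-0.0004,0,3,0],[-0.009,0,-0.001,0,4,0],[-0.012,0,-0.0015,0,5.5,0],[-0.015,0,-0.002,0,7,0],[-0.016,0,-0.002,0,7.5,0]]]'

```text
time_s: 25.62
position: [0.5602, 0.1696, 0.1092]
tcp_rot: [[0.079, 0.997, -0.026], [0.951, -0.083, -0.297], [-0.298, -0.001, -0.955]]
force: [-0.7, 5.3, 0.7]
opening: 0.007
grasp_force: 2.3
```

```bash
python3 lev.py 1 .4,16,0 .3,12,0 .2,9,0 .1,6,0
```

```text
t 25.62 local x,y,z mm [  0.9 130.9 109.2] F local [-1.1  5.2  0.7] open 0.007
theta 17.3 q if touching 0.426 contact ahead 10.6
.4,16,0 [-0.0021, -0.0009, -0.001, -0.117, 1.3312, -0.1054]
.3,12,0 [-0.0099, -0.0008, -0.0023, -0.1133, 5.3312, -0.1094]
.2,9,0 [-0.0175, -0.0008, -0.0027, -0.1105, 8.3312, -0.1124]
.1,6,0 [-0.0251, -0.0008, -0.0023, -0.1076, 11.3312, -0.1154]
```

Request:
play_rows --motion '[[[-0.002,0,-0.0005,0,1.5,0],[-0.004,0,-0.001,0,2.5,0],[-0.006,0,-0.0015,0,3.5,0],[-0.008,0,-0.002,0,4.5,0]]]'

```text
time_s: 25.95
position: [0.5597, 0.1632, 0.113]
tcp_rot: [[0.08, 0.997, -0.02], [0.972, -0.082, -0.222], [-0.223, -0.001, -0.975]]
force: [0.3, 5.3, 0.7]
opening: 0.004
grasp_force: 2.4
```

```bash
python3 lev.py 1 .3,12,0 .2,9,0 .1,6,0
```

```text
t 25.95 local x,y,z mm [  0.9 124.5 113. ] F local [-0.1  5.3  0.7] open 0.004
theta 12.9 q if touching 0.334 contact ahead 10.6
.3,12,0 [-0.0026, -0.0009, -0.0008, -0.0999, 0.858, -0.0566]
.2,9,0 [-0.0102, -0.0009, -0.0018, -0.0984, 3.858, -0.0592]
.1,6,0 [-0.0178, -0.0009, -0.002, -0.0968, 6.858, -0.0618]
```

Request:
play_rows --motion '[[[-0.003,0,-0.0005,0,1,0],[-0.006,0,-0.001,0,2,0],[-0.009,0,-0.0015,0,3,0],[-0.01,0,-0.0018,0,4,0]]]'

```text
time_s: 26.28
position: [0.5588, 0.1536, 0.1171]
tcp_rot: [[0.081, 0.997, -0.014], [0.985, -0.083, -0.154], [-0.154, -0.002, -0.988]]
force: [0.2, 5.4, -0.7]
opening: 0.005
grasp_force: 2.5
```

```bash
python3 lev.py 1 .15,7,0 .1,5,0 .0,2,0
```

```text
t 26.28 local x,y,z mm [  0.8 114.8 117.1] F local [-0.2  5.4 -0.7] open 0.005
theta 8.9 q if touching 0.199 contact ahead 11.0
.15,7,0 [-0.0038, -0.0008, -0.0006, -0.11, 1.8822, -0.0776]
.1,5,0 [-0.0077, -0.0008, -0.001, -0.1086, 3.8822, -0.0795]
.0,2,0 [-0.0153, -0.0008, -0.0011, -0.1065, 6.8822, -0.0824]
```

Request:
play_rows --motion '[[[-0.002,0,-0.0005,0,1,0],[-0.004,0,-0.0006,0,2,0],[-0.0055,0,-0.0008,0,3,0]]]'

```text
time_s: 26.53
position: [0.5585, 0.1486, 0.1187]
tcp_rot: [[0.082, 0.997, -0.01], [0.991, -0.083, -0.102], [-0.102, -0.002, -0.995]]
force: [0.6, 6.0, 1.1]
opening: 0.004
grasp_force: 2.8
```

Request:
play_rows --motion '[[[-0.002,0,-0.0003,0,1,0],[-0.004,0,-0.0003,0,2,0],[-0.0045,0,-0.0003,0,2,0]]]'

```text
time_s: 26.78
position: [0.5581, 0.144, 0.1198]
tcp_rot: [[0.084, 0.996, -0.007], [0.994, -0.084, -0.067], [-0.067, -0.002, -0.998]]
force: [0.4, 7.8, 3.2]
opening: 0.003
grasp_force: 3.5
```

```bash
python3 lev.py 1 .0,2,0 -.1,-1,0
```

```text
t 26.78 local x,y,z mm [  0.9 105.2 119.8] F local [-0.2  7.8  3.2] open 0.003
theta 3.8 q if touching 0.072 contact ahead 11.1
.0,2,0 [-0.0054, -0.0009, -0.0003, -0.0961, 1.8404, -0.1644]
-.1,-1,0 [-0.013, -0.0009, -0.0002, -0.0917, 4.8404, -0.1669]
```

Request:
play_rows --motion '[[[-0.001,0,-0.0005,0,0.5,0],[-0.002,0,-0.0006,0,1,0],[-0.002,0,-0.0006,0,1,0]]]'

```text
time_s: 27.03
position: [0.558, 0.1427, 0.1203]
tcp_rot: [[0.084, 0.996, -0.006], [0.995, -0.084, -0.049], [-0.049, -0.002, -0.999]]
force: [0.4, 7.8, 1.5]
opening: 0.005
grasp_force: 3.7
```

```bash
python3 lev.py 1 .0,2,0
```

```text
t 27.03 local x,y,z mm [  0.9 103.9 120.3] F local [-0.3  7.8  1.5] open 0.005
theta 2.8 q if touching 0.056 contact ahead 11.2
.0,2,0 [-0.0041, -0.0009, 0.0, -0.0946, 0.8221, -0.1481]
```

Request:
play_rows --motion '[[[-0.001,0,0,0,0.5,0],[-0.002,0,0,0,0.5,0],[-0.002,0,0,0,0.5,0]]]'

```text
time_s: 27.28
position: [0.5579, 0.1413, 0.1205]
tcp_rot: [[0.083, 0.996, -0.005], [0.996, -0.084, -0.04], [-0.04, -0.001, -0.999]]
force: [0.4, 8.5, 2.0]
opening: 0.003
grasp_force: 4.3
```

```bash
python3 lev.py 1 .0,2,0
```

```text
t 27.28 local x,y,z mm [  0.9 102.5 120.5] F local [-0.3  8.5  2. ] open 0.003
theta 2.3 q if touching 0.037 contact ahead 11.2
.0,2,0 [-0.0026, -0.0009, 0.0002, -0.0799, 0.3013, -0.1436]
```

Request:
play_rows --motion '[[[-0.001,0,0,0,0.3,0],[-0.002,0,0,0,0.5,0],[-0.002,0,0,0,0.5,0]]]'

```text
time_s: 27.53
position: [0.5578, 0.1398, 0.1208]
tcp_rot: [[0.084, 0.996, -0.004], [0.996, -0.084, -0.03], [-0.03, -0.001, -1.0]]
force: [0.4, 10.0, 2.7]
opening: 0.002
grasp_force: 5.2
```

```bash
python3 lev.py 1 .0,2,0; python3 - <<'E'
from h import *
c=cap('side'); a=cv2.resize(c['frame'][160:240,265:365],None,fx=6,fy=6,interpolation=cv2.INTER_CUBIC)
cv2.imwrite('pics/l1.png',a[:,:,::-1])
E
```

```text
t 27.53 local x,y,z mm [  0.9 101.  120.8] F local [-0.5 10.   2.7] open 0.002
theta 1.7 q if touching 0.017 contact ahead 11.3
.0,2,0 [-0.0011, -0.0009, 0.0004, -0.0646, -0.2581, -0.1662]
```

Left is solid (about 1 N/mm, 10 N). I'll retreat and return to the right lever.

Request:
play_rows --motion '[[[0.006,0,0,0,0,0],[0.016,0,0,0,0,0],[0.022,0,-0.02,0,0,0],[0.022,0,-0.055,0,0,0],[0.022,0,-0.09,0,0,0],[0.022,0,-0.12,0,0,0],[0.0,0,-0.13,0,0,0],[-0.03,0,-0.13,0,0,0]]]'

```text
time_s: 28.25
position: [0.5572, 0.1136, 0.2544]
tcp_rot: [[0.078, 0.997, 0.001], [0.996, -0.078, -0.035], [-0.035, 0.004, -0.999]]
force: [-0.1, -0.3, -0.1]
opening: 0.007
grasp_force: 0.0
```

Request:
play_rows --motion '[[[-0.035,0,0,0,0,0],[-0.07,0,0,0,1.5,0],[-0.11,0,0,0,3,0],[-0.15,0,0,0,5,0],[-0.19,0,0,0,7,0],[-0.22,0,0,0,9,0],[-0.235,0,0,0,11,0],[-0.235,0,0,0,12,0]]]'

```text
time_s: 28.92
position: [0.5356, -0.1261, 0.2586]
tcp_rot: [[0.087, 0.996, 0.011], [0.981, -0.087, 0.172], [0.172, -0.004, -0.985]]
force: [-0.1, -0.4, 0.0]
opening: 0.004
grasp_force: 0.0
```

```bash
python3 lev.py -1 .3,12,80 .3,12,15 .3,12,0; python3 - <<'E'
from h import *
c=cap('top'); im=c['frame'].astype(int)
o=(im[:,:,0]>150)&(im[:,:,1]<120)&(im[:,:,2]<80)
u=np.where(o[185:225].any(0))[0]; print(u[(u>200)&(u<370)])
from l import *
for q in(-.2,0,.05,.1,.2,.3): print(q,proj(c,pad(c,1,q)+ey*.006)[0][0].round(1),proj(c,pad(c,-1,q)-ey*.006)[0][0].round(1))
E
```

```text
t 28.92 local x,y,z mm [   0.4 -165.8  258.6] F local [-0.  -0.4  0. ] open 0.004
theta 9.9 q if touching 0.576 contact ahead 165.1
.3,12,80 [-0.0618, 0.0005, 0.1525, -0.1618, 2.0806, -0.3885]
.3,12,15 [0.0032, 0.0, 0.1502, -0.1618, 2.0806, -0.3885]
.3,12,0 [0.0182, -0.0001, 0.1496, -0.1618, 2.0806, -0.3885]
[238 239 240 241 242 247 249 250 251 252 253 254 255 256 314 315 318 319
 320 321 327 328 329 330 331]
-0.2 245.9 316.9
0 239.3 323.4
0.05 237.6 325.1
0.1 236.0 326.7
0.2 232.9 330.0
0.3 229.9 333.1
```

Request:
play_rows --motion '[[[-0.002,0,0.03,0,1,0],[-0.002,0,0.065,0,2,0],[-0.002,0,0.1,0,2,0],[-0.002,0,0.13,0,2,0],[-0.002,0,0.148,0,2,0],[0.0,0,0.15,0,2,0],[0.0,0,0.15,0,2,0],[0.0,0,0.15,0,2,0]]]'

```text
time_s: 29.63
position: [0.5384, -0.0946, 0.1121]
tcp_rot: [[0.079, 0.997, 0.014], [0.975, -0.08, 0.207], [0.207, -0.002, -0.978]]
force: [-0.2, -0.5, -0.1]
opening: 0.004
grasp_force: 0.0
```

```bash
python3 lev.py -1 .3,12,0 .25,10,0 .2,9,0 .1,6,0
```

```text
t 29.63 local x,y,z mm [   0.6 -134.2  112.1] F local [-0.1 -0.5 -0.1] open 0.004
theta 12.0 q if touching 0.479 contact ahead 13.5
.3,12,0 [0.0123, -0.0006, 0.0003, -0.1386, 0.0347, 0.0106]
.25,10,0 [0.0162, -0.0006, -0.0005, -0.1384, -1.9653, 0.013]
.2,9,0 [0.0199, -0.0006, -0.0008, -0.1383, -2.9653, 0.0142]
.1,6,0 [0.0275, -0.0006, -0.0012, -0.1379, -5.9653, 0.0178]
```

Request:
play_rows --motion '[[[0.004,0,0,0,0,0],[0.008,0,0,0,0,0],[0.011,0,0,0,0,0],[0.013,0,0,0,-0.5,0],[0.015,0,-0.0002,0,-1,0],[0.017,0,-0.0005,0,-2,0],[0.019,0,-0.0007,0,-2.5,0],[0.021,0,-0.0008,0,-3,0]]]'

```text
time_s: 30.3
position: [0.54, -0.0768, 0.1172]
tcp_rot: [[0.08, 0.997, 0.011], [0.985, -0.081, 0.151], [0.151, -0.001, -0.988]]
force: [-2.1, -6.3, 3.5]
opening: 0.004
grasp_force: 3.2
```

```bash
python3 lev.py -1 .2,9,0 .15,7,0 .1,5,0 .0,2,0
```

```text
t 30.3 local x,y,z mm [   0.8 -116.4  117.2] F local [-1.6 -6.4  3.5] open 0.004
theta 8.7 q if touching 0.221 contact ahead 11.4
.2,9,0 [0.0014, -0.0008, 0.0004, -0.0694, 0.2889, 0.014]
.15,7,0 [0.0053, -0.0008, -0.0003, -0.0691, -1.7111, 0.0152]
.1,5,0 [0.0092, -0.0008, -0.0007, -0.0689, -3.7111, 0.0165]
.0,2,0 [0.0168, -0.0008, -0.0007, -0.0684, -6.7111, 0.0183]
```

Request:
play_rows --motion '[[[0.0015,0,-0.0005,0,-0.7,0],[0.003,0,-0.001,0,-1.5,0],[0.004,0,-0.001,0,-1.7,0]]]'

```text
time_s: 30.55
position: [0.5403, -0.0728, 0.1186]
tcp_rot: [[0.08, 0.997, 0.009], [0.989, -0.081, 0.122], [0.122, -0.001, -0.993]]
force: [-1.3, -6.1, 1.2]
opening: 0.006
grasp_force: 3.3
```

Request:
play_rows --motion '[[[0.0015,0,-0.0004,0,-0.7,0],[0.003,0,-0.0008,0,-1.5,0],[0.003,0,-0.0008,0,-1.7,0]]]'

```text
time_s: 30.8
position: [0.5405, -0.0697, 0.1196]
tcp_rot: [[0.08, 0.997, 0.006], [0.992, -0.081, 0.093], [0.093, -0.002, -0.996]]
force: [-1.7, -3.6, -0.0]
opening: 0.007
grasp_force: 2.8
```

```bash
python3 lev.py -1 .1,5,0 .0,2,0
```

```text
t 30.8 local x,y,z mm [   0.7 -109.2  119.6] F local [-1.4 -3.7 -0. ] open 0.007
theta 5.3 q if touching 0.124 contact ahead 11.7
.1,5,0 [0.0018, -0.0007, 0.0006, -0.0916, -0.3481, 0.024]
.0,2,0 [0.0094, -0.0006, 0.0001, -0.091, -3.3481, 0.0264]
```

Request:
play_rows --motion '[[[0.0015,0,0,0,-0.7,0],[0.003,0,0,0,-1.3,0],[0.004,0,0,0,-1.6,0]]]'

```text
time_s: 31.05
position: [0.5409, -0.0668, 0.1204]
tcp_rot: [[0.08, 0.997, 0.004], [0.995, -0.08, 0.064], [0.064, -0.001, -0.998]]
force: [-3.1, -9.3, 2.4]
opening: 0.005
grasp_force: 4.6
```

Request:
play_rows --motion '[[[0.001,0,0,0,-0.5,0],[0.002,0,0,0,-1,0],[0.002,0,0,0,-1,0]]]'

```text
time_s: 31.3
position: [0.541, -0.0651, 0.1208]
tcp_rot: [[0.079, 0.997, 0.002], [0.996, -0.079, 0.046], [0.046, -0.001, -0.999]]
force: [-2.8, -9.4, 2.8]
opening: 0.008
grasp_force: 4.9
```

```bash
python3 lev.py -1 0,2,0
```

```text
t 31.3 local x,y,z mm [   0.8 -104.6  120.8] F local [-2.  -9.6  2.8] open 0.008
theta 2.6 q if touching 0.065 contact ahead 11.6
0,2,0 [0.0047, -0.0008, 0.0005, -0.0741, -0.6259, 0.0994]
```

Request:
play_rows --motion '[[[0.0,-0.001,-0.001,0,0,0],[0.001,-0.001,-0.001,0,-0.3,0],[0.0015,-0.001,-0.001,0,-0.5,0],[0.0015,-0.001,-0.001,0,-0.5,0]]]'

```text
time_s: 31.63
position: [0.5408, -0.0642, 0.1214]
tcp_rot: [[0.08, 0.997, 0.003], [0.996, -0.08, 0.037], [0.037, 0.0, -0.999]]
force: [-1.1, -10.2, -1.7]
opening: 0.002
grasp_force: 5.4
```

```bash
python3 lev.py -1 0,2,0
```

```text
t 31.63 local x,y,z mm [   0.5 -103.7  121.4] F local [ -0.3 -10.2  -1.7] open 0.002
theta 2.1 q if touching 0.053 contact ahead 12.0
0,2,0 [0.0037, -0.0005, 0.001, -0.0003, -0.1041, 0.0739]
```

Request:
play_rows --motion '[[[0.0005,0,0,0,0,0],[0.001,0,0,0,0,0],[0.001,0,0,0,0,0]]]'

```text
time_s: 31.88
position: [0.5409, -0.0636, 0.1214]
tcp_rot: [[0.08, 0.997, 0.003], [0.996, -0.08, 0.036], [0.036, 0.0, -0.999]]
force: [-1.5, -11.1, -0.7]
opening: 0.007
grasp_force: 5.9
```

```bash
python3 lev.py -1 0,2,0
```

```text
t 31.88 local x,y,z mm [   0.5 -103.   121.4] F local [ -0.6 -11.1  -0.7] open 0.007
theta 2.1 q if touching 0.045 contact ahead 12.1
0,2,0 [0.0031, -0.0005, 0.0011, 0.0, -0.0846, 0.075]
```

Right is solid too. Retreating and looking.

Request:
play_rows --motion '[[[-0.006,0,0,0,0,0],[-0.016,0,0,0,0,0],[-0.022,0,-0.02,0,0,0],[-0.022,0,-0.055,0,0,0],[-0.022,0,-0.09,0,0,0],[-0.022,0,-0.12,0,0,0],[-0.04,0,-0.135,0,0,0],[-0.06,0,-0.135,0,0,0]]]'

```text
time_s: 32.55
position: [0.5368, -0.1258, 0.2577]
tcp_rot: [[0.08, 0.997, 0.008], [0.996, -0.08, 0.041], [0.041, 0.005, -0.999]]
force: [-0.4, -1.0, -0.1]
opening: 0.006
grasp_force: 0.0
```

```bash
python3 - <<'E'
from lev import *
d=cap('top');c=cap('side'); loc()
im=d['frame'].astype(int)
o=(im[:,:,0]>150)&(im[:,:,1]<120)&(im[:,:,2]<80)
u=np.where(o[185:225].any(0))[0]; print(u[(u>200)&(u<370)])
a=cv2.resize(d['frame'][170:240,205:365],None,fx=4,fy=4,interpolation=cv2.INTER_CUBIC)
b=cv2.resize(c['frame'][165:245,265:365],None,fx=4,fy=4,interpolation=cv2.INTER_CUBIC)
b=cv2.copyMakeBorder(b,0,0,0,a.shape[1]-b.shape[1],cv2.BORDER_CONSTANT)
cv2.imwrite('pics/fin.png',np.vstack([a,b])[:600,:,::-1])
E
```

```text
t 32.65 local x,y,z mm [ 2.000e-01 -1.675e+02  2.544e+02] F local [0.1 0.4 0.2] open 0.004
[237 238 239 240 241 247 248 249 250 251 252 253 254 255 256 312 313 314
 315 316]
```

View pics/fin.png

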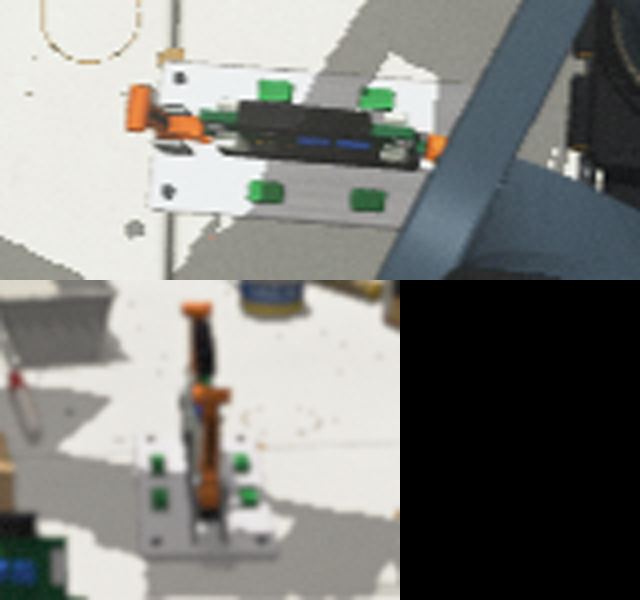

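Both levers are upright and the card is seated upright. I'll re-check the left for solidity, as the card may have rocked.

Request:
play_rows --motion '[[[0.03,0,0,0,0,0],[0.07,0,0,0,0,0],[0.11,0,0,0,0,0],[0.15,0,0,0,0,0],[0.19,0,0,0,-1,0],[0.23,0,0,0,-2,0],[0.265,0,0,0,-3,0],[0.29,0,0,0,-4,0]]]'

```text
time_s: 33.32
position: [0.5571, 0.1671, 0.2651]
tcp_rot: [[0.08, 0.997, -0.008], [0.996, -0.08, -0.025], [-0.026, -0.006, -1.0]]
force: [0.6, 0.0, 0.4]
opening: 0.007
grasp_force: 0.0
```

```bash
python3 lev.py 1 .05,2,20 .05,2,0
```

```text
t 33.32 local x,y,z mm [ -2.  128.2 265.1] F local [0.6 0.  0.4] open 0.007
theta 1.5 q if touching 0.359 contact ahead 160.0
.05,2,20 [-0.0011, 0.0028, 0.1455, -0.3167, -0.531, 0.0659]
.05,2,0 [-0.0211, 0.0027, 0.1453, -0.3167, -0.531, 0.0659]
```

Request:
play_rows --motion '[[[0,0.001,0.03,0,0,0],[0,0.001,0.065,0,0,0],[0,0.001,0.1,0,0,0],[0,0.001,0.13,0,0,0],[0,0.001,0.143,0,0,0],[0,0.001,0.143,0,0,0],[0,0.001,0.143,0,0,0]]]'

```text
time_s: 33.9
position: [0.5576, 0.1599, 0.1217]
tcp_rot: [[0.082, 0.997, -0.009], [0.996, -0.082, -0.026], [-0.026, -0.007, -1.0]]
force: [0.9, 0.5, 0.7]
opening: 0.006
grasp_force: 0.0
```

```bash
python3 lev.py 1 .05,2,20 .05,2,0
```

```text
t 33.9 local x,y,z mm [ -0.9 121.  121.7] F local [0.8 0.6 0.7] open 0.006
theta 1.5 q if touching 0.306 contact ahead 15.3
.05,2,20 [0.0024, 0.0009, 0.0019, -0.3908, -0.4882, -0.0446]
.05,2,0 [-0.0176, 0.0009, 0.0018, -0.3908, -0.4882, -0.0446]
```

Request:
play_rows --motion '[[[-0.005,0.001,0.001,0,0,0],[-0.01,0.001,0.001,0,0,0],[-0.014,0.001,0.001,0,0,0],[-0.016,0.001,0.001,0,0,0],[-0.018,0.001,0.001,0,0,0],[-0.019,0.001,0.001,0,0,0],[-0.019,0.001,0.001,0,0,0]]]'

```text
time_s: 34.48
position: [0.5595, 0.1425, 0.124]
tcp_rot: [[0.085, 0.996, -0.001], [0.996, -0.085, -0.021], [-0.021, 0.001, -1.0]]
force: [-0.3, 8.3, 1.9]
opening: 0.005
grasp_force: 4.0
```

Request:
play_rows --motion '[[[-0.001,0,0,0,0,0],[-0.002,0,0,0,0,0],[-0.002,0,0,0,0,0]]]'

```text
time_s: 34.73
position: [0.5594, 0.1414, 0.1242]
tcp_rot: [[0.085, 0.996, -0.001], [0.996, -0.085, -0.02], [-0.02, 0.001, -1.0]]
force: [0.3, 10.7, 3.2]
opening: 0.006
grasp_force: 5.1
```

```bash
python3 lev.py 1 .0,2,0
```

```text
t 34.73 local x,y,z mm [  2.4 102.7 124.2] F local [-0.5 10.7  3.2] open 0.006
theta 1.1 q if touching 0.042 contact ahead 14.5
.0,2,0 [-0.0028, -0.0024, 0.0038, 0.0519, -0.8741, -0.2132]
```

Left is solid at the same place. Retreating.

Request:
play_rows --motion '[[[0.006,0,0,0,0,0],[0.016,0,0,0,0,0],[0.024,0,-0.01,0,0,0],[0.026,0,-0.04,0,0,0],[0.026,0,-0.075,0,0,0],[0.026,0,-0.11,0,0,0],[0.026,0,-0.12,0,0,0],[0.026,0,-0.12,0,0,0]]]'

```text
time_s: 35.4
position: [0.5631, 0.1679, 0.2456]
tcp_rot: [[0.082, 0.997, 0.003], [0.996, -0.082, -0.025], [-0.025, 0.005, -1.0]]
force: [0.8, 1.4, -0.6]
opening: 0.003
grasp_force: 0.0
```

```bash
python3 - <<'E'
from lev import *
d=cap('top'); loc(); im=d['frame'].astype(int)
o=(im[:,:,0]>150)&(im[:,:,1]<120)&(im[:,:,2]<80)
u=np.where(o[185:225].any(0))[0]; print(u[(u>200)&(u<370)])
print(bot.hand_in())
E
```

```text
t 35.45 local x,y,z mm [  2.3 129.  243. ] F local [ 0.5 -0.3 -0.9] open 0.007
[237 238 239 240 241 247 248 249 250 251 252 253 254 255 256 312 313 315
 316 321 322 323 324 325]
the job is handed in; nothing more can be done
None
```

The card is in the frame, both levers are closed until solid (highest measured push about 12 N), and the job was handed in at about 35 s. The hand-in gave no verdict, and contact travel could only be inferred from the levers going solid.

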